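# Clamp a multi-panel painting in the corner jig

### The job

The small painted panels on the table make one multi-panel picture: line them all up in the corner jig so that it is ready for its backing strip. Flip the red cam lever up to free the orange stop and slide it back, then, with the lever still up, set every panel painted side up in one row, each square and with a short side flush along the back fence, the first one tight against the end fence and no gaps between them; slide the stop up snug against the last panel and only then flip the lever fully down to clamp it. Leave the paint bottles, jar and palette knife where they are.

Things in the scene. Friction and masses are not known exactly. Their poses are not given: they have to be found in the camera images.
- jig: fixed jig: plywood board 12 mm thick, x -58 to 62, y -168 to 192 mm about its origin (underside). At its far edge the aluminium back fence (28 mm thick, 16 above the board), also the rail of the stop; at its -y end the end fence (20 thick, 18 high, 80 long). Axes: x square to the back fence, away from the robot; y along the rail, end fence towards stop; z up
- corner (a point): inside corner of the two fences on the board's upper surface (12 mm above the table); axes as the jig's: the panels lie at -x, +y from here. A panel pressed home in the corner has its origin at x -31, y +24, z 0 mm from here, the next one y +72, then +120, +168
- slot0 (a point): on the jig board's upper surface: where the origin (centre of the underside) of panel number 1 from the end fence belongs in a gapless row flush with the back fence
- slot1 (a point): on the jig board's upper surface: where the origin (centre of the underside) of panel number 2 from the end fence belongs in a gapless row flush with the back fence
- slot2 (a point): on the jig board's upper surface: where the origin (centre of the underside) of panel number 3 from the end fence belongs in a gapless row flush with the back fence
- slot3 (a point): on the jig board's upper surface: where the origin (centre of the underside) of panel number 4 from the end fence belongs in a gapless row flush with the back fence
- stop (a joint): the sliding stop: clear gap (m) between end fence and the stop's flat face, 0 to 0.262; starts clamped at 0.065 to 0.1. It slides with about 4 N of drag and stays where it is left (push its foot or carriage sideways with closed fingers); slide it only while the lever is up
- stop_face (a point): middle of the stop's flat face that meets the last panel; axes as the jig's. The orange foot behind it: 24 mm thick in y (0 to +24 from here), 74 long in x (-37 to +37), from 2.5 to 24 mm above the board. Its carriage rides on the fence: x +35 to +71, y 0 to +64 from here, up to 32.5 mm above the board
- lever (a joint): red cam lever on the stop's carriage: 0 = fully down (clamped; it lies level, pointing towards -x of the jig), grows as it is lifted, 1.57 = upright (released), limit 1.65; it stays where it is left; about 2 N at the tip turns it; starts clamped. A sideways tug on it drags the freed stop along, so check the stop after pinching it; tipping it over from behind and pressing it down does not
- lever_tip (a point): point on the lever's middle line to pinch it, 60 mm from its hinge; the lever is a bar 12 mm wide (jig y), 10 mm thick, reaching from 10 to 74 mm from the hinge; when down this point is 62 mm above the table with only the board below it
- lever_hinge (a point): hinge of the lever: the axis runs along the jig's y, 62 mm above the table; 53 mm in x and 48 mm in y from the stop_face point; axes as the jig's
- panel_a: cradled art panel, loose, a flat box 62 (own x) x 48 (own y) x 38 high (z), about 0.14 kg, bare wood sides and a flat painted top (purple with blue and pink blobs); origin: centre of its underside; starts lying on the table, painted face up. Between two and four panels are there; the others are absent (None)
- panel_b: cradled art panel, loose, a flat box 62 (own x) x 48 (own y) x 38 high (z), about 0.14 kg, bare wood sides and a flat painted top (teal with lime and navy blobs); origin: centre of its underside; starts lying on the table, painted face up. Between two and four panels are there; the others are absent (None)
- panel_c: cradled art panel, loose, a flat box 62 (own x) x 48 (own y) x 38 high (z), about 0.14 kg, bare wood sides and a flat painted top (pink with orange and purple blobs); origin: centre of its underside; starts lying on the table, painted face up. Between two and four panels are there; the others are absent (None)
- panel_d: cradled art panel, loose, a flat box 62 (own x) x 48 (own y) x 38 high (z), about 0.14 kg, bare wood sides and a flat painted top (navy with green and teal blobs); origin: centre of its underside; starts lying on the table, painted face up. Between two and four panels are there; the others are absent (None)
- bottle_pink: bystander: pink paint bottle, 56 mm across, 150 high; origin under its centre
- bottle_green: bystander: green paint bottle, 60 mm across, 160 high; origin under its centre
- jar_blue: bystander: low blue jar with black lid, 60 mm across, 70 high; origin under its centre
- palette_knife: bystander: spatula-like palette knife lying flat; origin under its middle

How it is judged (in metres and radians):
On the way, in this order (a step that is already met when the one before it is completed fails the run):
1. the cam lever is flipped up (released) (value of joint lever above 1.2 rad), for 0.2 s.
2. with the lever still up, every panel lies in the row in the corner and the stop is up against the last one (value of joint lever above 0.8 rad and (horizontal distance between panel_a and slot0 below 0.009 m or (horizontal distance between panel_a and slot1 below 0.009 m and horizontal distance between any of panel_b, panel_c, panel_d and slot0 below 0.009 m) or (horizontal distance between panel_a and slot2 below 0.009 m and horizontal distance between any of panel_b, panel_c, panel_d and slot1 below 0.009 m) or (horizontal distance between panel_a and slot3 below 0.009 m and horizontal distance between any of panel_b, panel_c, panel_d and slot2 below 0.009 m)) and x of panel_a in the frame of corner between -0.037 and -0.025 m and angle between the x axis of each of panel_a, panel_b, panel_c, panel_d and the x axis of jig, either way round below 0.12 rad and angle between each of panel_a, panel_b, panel_c, panel_d's own z axis and vertical below 0.1 rad and z of panel_a in the frame of corner between -0.004 and 0.004 m and (horizontal distance between panel_b and slot0 below 0.009 m or (horizontal distance between panel_b and slot1 below 0.009 m and horizontal distance between any of panel_a, panel_c, panel_d and slot0 below 0.009 m) or (horizontal distance between panel_b and slot2 below 0.009 m and horizontal distance between any of panel_a, panel_c, panel_d and slot1 below 0.009 m) or (horizontal distance between panel_b and slot3 below 0.009 m and horizontal distance between any of panel_a, panel_c, panel_d and slot2 below 0.009 m)) and x of panel_b in the frame of corner between -0.037 and -0.025 m and z of panel_b in the frame of corner between -0.004 and 0.004 m and (horizontal distance between panel_c and slot0 below 0.009 m or (horizontal distance between panel_c and slot1 below 0.009 m and horizontal distance between any of panel_a, panel_b, panel_d and slot0 below 0.009 m) or (horizontal distance between panel_c and slot2 below 0.009 m and horizontal distance between any of panel_a, panel_b, panel_d and slot1 below 0.009 m) or (horizontal distance between panel_c and slot3 below 0.009 m and horizontal distance between any of panel_a, panel_b, panel_d and slot2 below 0.009 m)) and x of panel_c in the frame of corner between -0.037 and -0.025 m and z of panel_c in the frame of corner between -0.004 and 0.004 m and (horizontal distance between panel_d and slot0 below 0.009 m or (horizontal distance between panel_d and slot1 below 0.009 m and horizontal distance between any of panel_a, panel_b, panel_c and slot0 below 0.009 m) or (horizontal distance between panel_d and slot2 below 0.009 m and horizontal distance between any of panel_a, panel_b, panel_c and slot1 below 0.009 m) or (horizontal distance between panel_d and slot3 below 0.009 m and horizontal distance between any of panel_a, panel_b, panel_c and slot2 below 0.009 m)) and x of panel_d in the frame of corner between -0.037 and -0.025 m and z of panel_d in the frame of corner between -0.004 and 0.004 m and (y of panel_a in the frame of stop_face between -0.032 and -0.016 m or y of panel_b in the frame of stop_face between -0.032 and -0.016 m or y of panel_c in the frame of stop_face between -0.032 and -0.016 m or y of panel_d in the frame of stop_face between -0.032 and -0.016 m)), for 0.2 s.
At the end, for the whole second after the job is handed in: all panels face up on the board in one gapless row from the end fence (each within 5 mm along the row), within 3 mm of the back fence and square within 0.06 rad; stop face within 3 mm of a panel; lever below 0.12 rad; all at rest ((horizontal distance between panel_a and slot0 below 0.005 m or (horizontal distance between panel_a and slot1 below 0.005 m and horizontal distance between any of panel_b, panel_c, panel_d and slot0 below 0.005 m) or (horizontal distance between panel_a and slot2 below 0.005 m and horizontal distance between any of panel_b, panel_c, panel_d and slot1 below 0.005 m) or (horizontal distance between panel_a and slot3 below 0.005 m and horizontal distance between any of panel_b, panel_c, panel_d and slot2 below 0.005 m)) and x of panel_a in the frame of corner between -0.034 and -0.028 m and angle between the x axis of each of panel_a, panel_b, panel_c, panel_d and the x axis of jig, either way round below 0.06 rad and angle between each of panel_a, panel_b, panel_c, panel_d's own z axis and vertical below 0.1 rad and z of panel_a in the frame of corner between -0.004 and 0.004 m and (horizontal distance between panel_b and slot0 below 0.005 m or (horizontal distance between panel_b and slot1 below 0.005 m and horizontal distance between any of panel_a, panel_c, panel_d and slot0 below 0.005 m) or (horizontal distance between panel_b and slot2 below 0.005 m and horizontal distance between any of panel_a, panel_c, panel_d and slot1 below 0.005 m) or (horizontal distance between panel_b and slot3 below 0.005 m and horizontal distance between any of panel_a, panel_c, panel_d and slot2 below 0.005 m)) and x of panel_b in the frame of corner between -0.034 and -0.028 m and z of panel_b in the frame of corner between -0.004 and 0.004 m and (horizontal distance between panel_c and slot0 below 0.005 m or (horizontal distance between panel_c and slot1 below 0.005 m and horizontal distance between any of panel_a, panel_b, panel_d and slot0 below 0.005 m) or (horizontal distance between panel_c and slot2 below 0.005 m and horizontal distance between any of panel_a, panel_b, panel_d and slot1 below 0.005 m) or (horizontal distance between panel_c and slot3 below 0.005 m and horizontal distance between any of panel_a, panel_b, panel_d and slot2 below 0.005 m)) and x of panel_c in the frame of corner between -0.034 and -0.028 m and z of panel_c in the frame of corner between -0.004 and 0.004 m and (horizontal distance between panel_d and slot0 below 0.005 m or (horizontal distance between panel_d and slot1 below 0.005 m and horizontal distance between any of panel_a, panel_b, panel_c and slot0 below 0.005 m) or (horizontal distance between panel_d and slot2 below 0.005 m and horizontal distance between any of panel_a, panel_b, panel_c and slot1 below 0.005 m) or (horizontal distance between panel_d and slot3 below 0.005 m and horizontal distance between any of panel_a, panel_b, panel_c and slot2 below 0.005 m)) and x of panel_d in the frame of corner between -0.034 and -0.028 m and z of panel_d in the frame of corner between -0.004 and 0.004 m and (y of panel_a in the frame of stop_face between -0.027 and -0.021 m or y of panel_b in the frame of stop_face between -0.027 and -0.021 m or y of panel_c in the frame of stop_face between -0.027 and -0.021 m or y of panel_d in the frame of stop_face between -0.027 and -0.021 m) and value of joint lever below 0.12 rad and velocity of joint stop between -0.01 and 0.01 m/s and linear speed of each of panel_a, panel_b, panel_c, panel_d below 0.02 m/s); the robot touches nothing.
It fails at once if the bottle pink is moved more than 4 cm (distance of bottle_pink from where it was at the start of the episode above 0.04 m).
It fails at once if the bottle green is moved more than 4 cm (distance of bottle_green from where it was at the start of the episode above 0.04 m).
It fails at once if the jar blue is moved more than 4 cm (distance of jar_blue from where it was at the start of the episode above 0.04 m).
It fails at once if the palette knife is moved more than 4 cm (distance of palette_knife from where it was at the start of the episode above 0.04 m).
Of panel_a, panel_b, panel_c, panel_d only 2 to 4 are there at a start; the rules pass over those that are not, and their reading is None.
At some moment in a run one of panel_a, panel_b, panel_c, panel_d may be knocked a few centimetres aside while the robot is not near it.
It also fails if it takes over 210 s, if anything falls off the work surface, if the arm or the gripper's body presses on something with over 40 N, if the wrist force passes 120 N, or if a joint passes its speed limit or range.

### The arm

A 6-joint arm with a two-finger parallel gripper is mounted at the origin on the work surface. World frame = base frame: x ahead of the robot, y to its left, z up, the work surface at z = 0. Lengths are in mm, angles in rad, forces in N, time in s.
With the tool pointing down it reaches from about 275 to 750 mm from the base axis. Payload 10.2 kg.
Tool frame: the origin (TCP) lies between the finger pads; the fingertips stand 17 mm ahead of it and the grasp point (between the pads) lies 2 mm behind it; z points along the fingers, y is the line along which they close (so a half turn about z gives the same grasp; the last joint's range is limited). The gripper opens to 85 mm and grips with 20 to 120 N. Pads are 22 mm wide; open, the fingers measure 114 mm over their backs; the gripper's body (76 mm by 85 mm) begins 54 mm behind the grasp point. The pads swing forward as they close: fully open they stand 13 mm farther back than shut.
Start: joints at [0.939, 0.313, 1.498, -0, 1.331, -0.223], TCP at [208.705, 481.74, 248.294] pointing down, gripper open.
Joint ranges: [-2.94, 2.94], [-0.97, 2.17], [0.19, 2.56], [-1.23, 4.37], [0.02, 3.11], [-2.88, 2.88]. Speed limits (rad/s): [2.39, 2.39, 3.01, 3.14, 3.14, 3.14].

### API

Orientations are given as a unit quaternion [w, x, y, z].
In Python, from rig import * gives the robot as it stands.
- The arm moves only by the tool step_arm, never from a script. Its argument "commands" is text: rows parted by semicolons, each of 7 numbers parted by spaces: the opening, from 0 (shut) to 1 (fully open), then the shift along the tool's x, y, z in cm, then the turn, a rotation vector about the tool's x, y, z in rad. In form: hand x y z rx ry rz; .... A call has 1 to 20 rows; each row is the pose to reach, as a shift and turn from the pose commanded when the call began, along the tool's axes at that moment; what a row does not reach only later rows make up. A row lasts 1/12 s, in which the tool goes at most 41.7 mm and 7.16 degrees, less where a joint would pass 70% of its speed; a pose out of reach is approached as far as the arm can. A call with a gripper value outside its range is refused whole. The fingers move at their own pace and stop on an object; "newtons" is the grip in N (left out, the last holds). Time passes only in rows, so rows that repeat a pose let the fingers close. It gives the time, the measured TCP pose, the force, the opening and the grip force at its end, in the units of the state.
- sense(): the state, without advancing time (a new reading comes with each control period).
- capture(name): name is "side" or "top"; returns the picture (400x640x3 uint8, red, green, blue); there is no depth.
- camera_model(name): a dict with "mtx" (3x3 intrinsics, pixels), "eye" and "rotation" of the camera in the world. Camera axes: x right, y down, z forward; pixel columns grow to the right and rows downward; lengths in mm; the calibration is good to about 2 mm. A picture is of the moment at which its call begins. camera_model takes no time and is no camera call.
- finish_job(): hands the job in; it is judged then, once.
Trained networks look in the newest picture that a camera, given by its name, has taken for a name from the list of things; names that differ only in an ending like _2 or _b are one class to them, and where a whole thing is asked for, a point or a joint stands for the part that bears it (a point fixed in the world has none). Each returns a list of dicts, best first, with "score" (0 to 1); they miss things now and then, are a little off and sometimes report something else, mostly with a low value. They report only what shows in the picture. A call takes as long as a camera call.
- search_frame(camera, label): "rect" ([centre column, centre row, width, height] in pixels, round what is visible of it).
- trace(camera, label): "mask" (400x640 bool, what is visible of it) and "rect" ([centre column, centre row, width, height] in pixels, round what is visible of it).
- spot_point(camera, label): "xy" ([column, row] in pixels: a listed point, or the origin of a listed thing).
The state is a dict: "time_s": time; "joints": joint angles; "dq": joint speeds; "tau": joint torques, N m; "eef_pos": TCP position; "ee_rot": TCP orientation; "force": force on the tool from outside, world axes, zero at the start; "wrist_torque": the same for the moment, N m; "grip_width": opening from 0.0 (shut) to 1.0 (fully open); "grip_force": force on a finger pad.
Only numpy, scipy, OpenCV 4.12 (cv2) and the standard library are available. Lean on these libraries where they do the work, as an engineer would, in place of code of your own. Each camera call takes 0.05 s, during which the arm holds its last target. There are 200 camera calls.

## Working session

There is one attempt and no reset: what is moved stays moved. The work goes in short steps, Python scripts to look and compute and a tool call to move; the robot and the scene stay as the last step left them, time stands still between calls to the robot, and variables do not carry over. Pictures are saved under pics/ and viewed, at most 14 in all, crops included, and the job is handed in when it is done.

Besides the shell and the picture viewer there is one more tool, called after "Emit:" by a JSON object that holds its "method" and its "body". step_arm: Moves the arm, as the interface text tells. Its arguments: {"type":"object","properties":{"commands":{"type":"string"},"newtons":{"type":"number"}},"required":["commands"]}

```bash
mkdir -p pics; ls; python3 - <<'E'
from rig import *
import cv2,numpy as np
for n in("top","side"):
    im=capture(n); cv2.imwrite(f"pics/{n}0.png",im[:,:,::-1]); m=camera_model(n); print(n,np.round(m["mtx"],1).tolist(),np.round(m["eye"],1),np.round(m["rotation"],3).tolist())
    for l in["panel_a","jig","lever_tip","lever_hinge","stop_face","corner","bottle_pink","palette_knife"]:
        print(l,[(np.round(d["xy"]).tolist(),round(d["score"],2)) for d in spot_point(n,l)[:5]])
s=sense(); print(s["eef_pos"],s["ee_rot"],s["time_s"])
E
```

```text
pics
top [[410.3, 0.0, 317.7], [0.0, 410.3, 196.0], [0.0, 0.0, 1.0]] [ 518.4  -13.5 1149.4] [0.034, -0.699, 0.714, -0.027]
panel_a [([197.0, 241.0], 0.79), ([277.0, 260.0], 0.71), ([349.0, 266.0], 0.66), ([424.0, 257.0], 0.59), ([306.0, 197.0], 0.37)]
jig [([306.0, 197.0], 0.75)]
lever_tip [([307.0, 202.0], 0.47)]
lever_hinge [([301.0, 177.0], 0.72), ([332.0, 197.0], 0.33)]
stop_face [([324.0, 195.0], 0.97), ([349.0, 196.0], 0.46)]
corner [([356.0, 181.0], 0.95), ([427.0, 257.0], 0.26)]
bottle_pink [([494.0, 202.0], 0.96), ([313.0, 197.0], 0.51)]
palette_knife [([274.0, 150.0], 0.94), ([198.0, 241.0], 0.3)]
side [[380.5, 0.0, 315.1], [0.0, 380.5, 201.2], [0.0, 0.0, 1.0]] [  556.5 -1003.9   829. ] [-0.446, 0.894, -0.032, 0.008]
panel_a [([264.0, 287.0], 0.79), ([283.0, 165.0], 0.75), ([266.0, 201.0], 0.69), ([258.0, 240.0], 0.58)]
jig [([311.0, 215.0], 0.68), ([312.0, 208.0], 0.53)]
lever_tip [([313.0, 199.0], 0.56)]
lever_hinge [([328.0, 198.0], 0.73)]
stop_face [([314.0, 217.0], 0.6)]
corner [([332.0, 238.0], 0.77)]
bottle_pink [([321.0, 344.0], 0.66), ([310.0, 149.0], 0.28)]
palette_knife []
[208.70327067 481.7174109  248.26193009] [-1.48332100e-05  2.02969175e-01  9.79185126e-01 -5.28762907e-05] 0.9
```

View pics/top0.png

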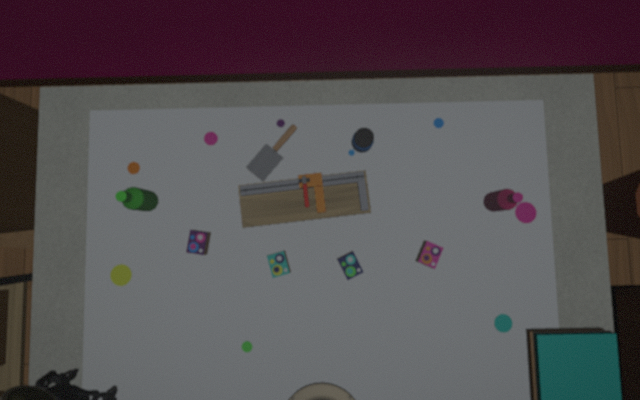

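View pics/side0.png

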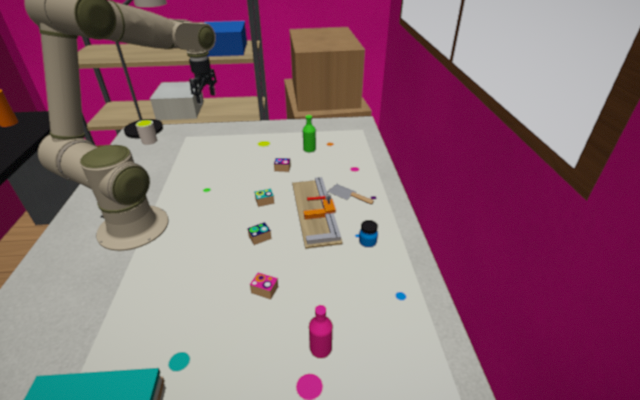

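```bash
python3 - <<'E'
from rig import *
m=camera_model("top"); print({k:type(v) for k,v in m.items()}, m["rotation"])
E
```

```text
{'mtx': <class 'numpy.ndarray'>, 'eye': <class 'numpy.ndarray'>, 'rotation': <class 'numpy.ndarray'>} [ 0.03410614 -0.69882625  0.7139755  -0.02678857]
```

```bash
cat > h.py <<'E'
from rig import *
import cv2,numpy as np
from scipy.spatial.transform import Rotation as R
from scipy.optimize import minimize
def rot(q): return R.from_quat([q[1],q[2],q[3],q[0]]).as_matrix()
def proj(n,P):
    m=camera_model(n); c=(np.asarray(P,float)-m["eye"])@rot(m["rotation"]); u=c@m["mtx"].T
    return u[:,:2]/u[:,2:]
def ray(n,px,z):
    m=camera_model(n); d=rot(m["rotation"])@np.linalg.solve(m["mtx"],[px[0],px[1],1.]); e=np.asarray(m["eye"])
    return (e+d*(z-e[2])/d[2])[:2]
def box(x0,x1,y0,y1,z0,z1): return np.array([[x,y,z] for x in(x0,x1) for y in(y0,y1) for z in(z0,z1)],float)
PANEL=[box(-31,31,-24,24,0,38)]
JIG=[box(-58,62,-168,192,0,12),box(34,62,-168,192,12,28),box(-46,34,-168,-148,12,30)]
def place(b,p,z=0):
    c,s=np.cos(p[2]),np.sin(p[2]); return b@np.array([[c,s,0],[-s,c,0],[0,0,1]])+[p[0],p[1],z]
def fit(masks,boxes,p0,z=0,S=4):
    """masks: {camera: bool mask}; pose (x,y,yaw) with best IoU of silhouettes"""
    data=[]
    for n,m in masks.items():
        r,c=np.where(m); a,b=max(c.min()-8,0),max(r.min()-8,0); w,h=c.max()+9-a,r.max()+9-b
        sub=m[b:b+h,a:a+w].astype(np.float32)
        data.append((n,cv2.resize(sub,None,fx=S,fy=S,interpolation=cv2.INTER_LINEAR)>.5,a,b))
    def cost(p):
        t=0
        for n,m,a,b in data:
            im=np.zeros(m.shape,np.uint8)
            for bx in boxes:
                q=(proj(n,place(bx,p,z))-[a,b]+.5)*S-.5
                cv2.fillConvexPoly(im,cv2.convexHull(np.round(q*16).astype(np.int32)),1,shift=4)
            im=im>0; t+=1-(im&m).sum()/(im|m).sum()
        return t/len(data)
    best=None
    for sc in(12,4):
        p=p0 if best is None else best.x
        best=minimize(cost,p,method="Nelder-Mead",options=dict(initial_simplex=np.array([p,*(np.array(p)+np.diag([sc,sc,sc/40.]))]),xatol=.05,fatol=1e-4))
    return best.x,best.fun
E
python3 - <<'E'
from h import *
ims={n:capture(n) for n in("top","side")}
print("base",proj("top",[[0,0,0]]),proj("side",[[0,0,0]]))
T={n:trace(n,"panel_a") for n in ims}
J={n:trace(n,"jig") for n in ims}
for n in T: print(n,[(round(d["score"],2),np.round(d["rect"]).tolist(),int(d["mask"].sum())) for d in T[n]],[(round(d["score"],2),np.round(d["rect"]).tolist(),int(d["mask"].sum())) for d in J[n]])
for d in T["top"][:5]:
    if d["mask"].sum()<100: continue
    c=ray("top",d["rect"][:2],20); 
    sp=proj("side",[[*c,20]])[0]
    ms={"top":d["mask"]}
    e=[q for q in T["side"] if np.hypot(*(q["rect"][:2]-sp))<12]
    outs=[]
    for mm in ({"top":d["mask"]},{"side":e[0]["mask"]} if e else None,{"top":d["mask"],"side":e[0]["mask"]} if e else None):
        if mm is None: continue
        b=min((fit(mm,PANEL,[c[0],c[1],a]) for a in(-.7,0,.7,1.4)),key=lambda r:r[1]); outs.append((np.round(b[0],2).tolist(),round(b[1],3)))
    col=ims["top"][int(d["rect"][1])-6:int(d["rect"][1])+6,int(d["rect"][0])-6:int(d["rect"][0])+6].mean((0,1)).round()
    print(col,outs)
j=[J["top"][0]["mask"],J["side"][0]["mask"]]
for mm in({"top":j[0]},{"side":j[1]},{"top":j[0],"side":j[1]}):
    print("jig",[np.round(v,3).tolist() for v in fit(mm,JIG,[515,20,.12])])
for l in["stop_face","lever_tip","lever_hinge","corner"]:
    print(l,[(n,np.round(d["xy"],1).tolist(),round(d["score"],2),np.round(ray(n,d["xy"],{"stop_face":25,"corner":12}.get(l,62)),1).tolist()) for n in ims for d in spot_point(n,l)[:1]])
for l,h in[("bottle_pink",0),("bottle_green",0),("jar_blue",0),("palette_knife",0)]:
    print(l,[(n,round(d["score"],2),np.round(ray(n,d["xy"],h)).tolist()) for n in ims for d in spot_point(n,l)[:1]])
E
```

```text
base [[321.56808924 425.44150209]] [[133.43891577 227.50358069]]
top [(0.97, [351.0, 268.0, 27.0, 27.0], 379), (0.92, [432.0, 257.0, 26.0, 25.0], 506), (0.85, [280.0, 263.0, 27.0, 28.0], 418), (0.62, [198.0, 244.0, 24.0, 26.0], 500)] [(0.74, [303.0, 199.0, 134.0, 61.0], 5811)]
side [(0.89, [260.0, 234.0, 20.0, 20.0], 389), (0.73, [266.0, 198.0, 19.0, 20.0], 292), (0.7, [284.0, 165.0, 18.0, 11.0], 227), (0.59, [267.0, 284.0, 30.0, 27.0], 546)] [(0.55, [317.0, 214.0, 51.0, 74.0], 2371), (0.25, [323.0, 206.0, 33.0, 26.0], 464)]
[52. 86. 75.] [([425.12, -83.8, 0.47], np.float64(0.149)), ([426.24, -83.21, 0.43], np.float64(0.06)), ([425.85, -83.38, 0.44], np.float64(0.108))]Traceback (most recent call last):
  File "<stdin>", line 16, in <module>
  File "<stdin>", line 16, in <genexpr>
  File "h.py", line 36, in fit
    best=minimize(cost,p,method="Nelder-Mead",options=dict(initial_simplex=np.array([p,*(np.array(p)+np.diag([sc,sc,sc/40.]))]),xatol=.05,fatol=1e-4))
    res = _minimize_neldermead(fun, x0, args, callback, bounds=bounds,
                               **options)
    fxr = func(xr)
    fx = function(np.copy(x), *(wrapper_args + args))
  File "h.py", line 29, in cost
    q=(proj(n,place(bx,p,z))-[a,b]+.5)*S-.5
       ~~~~^^^^^^^^^^^^^^^^^
  File "h.py", line 7, in proj
    m=camera_model(n); c=(np.asarray(P,float)-m["eye"])@rot(m["rotation"]); u=c@m["mtx"].T
ValueError: time passes only in moves, steps and waits
```

```bash
python3 - <<'E'
s=open('h.py').read()
s=s.replace("def rot(q)","CM={n:camera_model(n) for n in('top','side')}\ndef rot(q)",1).replace("m=camera_model(n);","m=CM[n];")
s+='''
def panels(ims,T):
    out=[]
    for d in T["top"][:5]:
        if d["mask"].sum()<100: continue
        c=ray("top",d["rect"][:2],20); sp=proj("side",[[*c,20]])[0]
        mm={"top":d["mask"]}; e=[q for q in T["side"] if np.hypot(*(q["rect"][:2]-sp))<12]
        if e: mm["side"]=e[0]["mask"]
        b=min((fit(mm,PANEL,[c[0],c[1],a]) for a in(-.7,0,.7,1.4)),key=lambda r:r[1])
        r,k=int(d["rect"][1]),int(d["rect"][0])
        print("panel",ims["top"][r-6:r+6,k-6:k+6].mean((0,1)).round(),np.round(b[0],2),round(b[1],3),list(mm)); out.append(b[0])
    return out
'''
open('h.py','w').write(s)
E
cat > look.py <<'E'
from h import *
ims={n:capture(n) for n in("top","side")}
T={n:trace(n,"panel_a") for n in ims}; J={n:trace(n,"jig") for n in ims}
S={l:[(n,d) for n in ims for d in spot_point(n,l)[:1]] for l in["stop_face","lever_tip","lever_hinge","corner","jar_blue","palette_knife","bottle_pink","bottle_green"]}
panels(ims,T)
j=[J["top"][0]["mask"],J["side"][0]["mask"]]
for mm in({"top":j[0]},{"side":j[1]},{"top":j[0],"side":j[1]}):
    print("jig",[np.round(v,3).tolist() for v in fit(mm,JIG,[515,20,.12])])
H=dict(stop_face=25,corner=12,lever_tip=62,lever_hinge=62)
for l in S: print(l,[(n,round(d["score"],2),np.round(ray(n,d["xy"],H.get(l,0)),1).tolist()) for n,d in S[l]])
E
python3 look.py
```

```text
panel [66. 89. 81.] [4.3333e+02 1.0857e+02 2.6000e-01] 0.069 ['top', 'side']
panel [80. 59. 85.] [ 4.9569e+02  3.2886e+02 -1.9000e-01] 0.12 ['top', 'side']
panel [55. 85. 79.] [425.46 -84.79   0.47] 0.055 ['top', 'side']
jig [[608.872, 25.374, 0.091], 0.057]
jig [[609.559, 28.784, 0.097], 0.059]
jig [[609.076, 27.254, 0.098], 0.059]
stop_face [('top', 0.73, [610.4, -15.1]), ('side', 0.77, [604.7, -12.1])]
lever_tip [('top', 0.67, [595.8, 29.4]), ('side', 0.64, [601.2, 32.0])]
lever_hinge [('top', 0.8, [663.8, 29.2]), ('side', 0.58, [659.4, 28.9])]
corner [('top', 0.82, [655.7, -115.9]), ('side', 0.85, [654.9, -116.0])]
jar_blue [('top', 0.61, [777.1, -129.3]), ('side', 0.72, [766.7, -130.8])]
palette_knife [('top', 0.94, [755.2, 120.0]), ('side', 0.77, [744.3, 127.4])]
bottle_pink [('top', 0.94, [590.7, -480.7]), ('side', 0.84, [595.0, -482.7])]
bottle_green [('top', 0.75, [620.4, 476.9]), ('side', 0.6, [629.8, 468.9])]
```

```bash
cat >> h.py <<'E'
JP=np.array([609.,26.7,.095])
def j2w(x,y,o=(0,0)):
    c,s=np.cos(JP[2]),np.sin(JP[2]); x+=o[0];y+=o[1]; return JP[0]+c*x-s*y,JP[1]+s*x+c*y
def w2j(x,y):
    c,s=np.cos(JP[2]),np.sin(JP[2]); x-=JP[0];y-=JP[1]; return c*x+s*y,-s*x+c*y
def go(x,y,z,ya):
    """shift (cm) and turn, tool axes, to bring TCP to x,y,z with closing line at angle ya (mod pi)"""
    s=sense(); M=rot(s["ee_rot"]); d=M.T@(np.array([x,y,z])-s["eef_pos"])/10
    a=np.arctan2(M[1,1],M[0,1]); w=(ya-a+np.pi/2)%np.pi-np.pi/2
    T=R.from_rotvec([0,0,w]).as_matrix()@M
    M2=R.from_euler("z",np.arctan2(T[1,1],T[0,1])-np.pi/2).as_matrix()@np.diag([-1,1,-1])
    rv=R.from_matrix(M.T@M2).as_rotvec()
    print("go",np.round(d,2),np.round(rv,3),"q6",round(s["joints"][5],2),"force",np.round(s["force"],1),"w",round(s["grip_width"],2),"at jig",np.round(w2j(*s["eef_pos"][:2]),1),s["eef_pos"].round(1))
E
python3 - <<'E'
from h import *
t=capture("top"); s=capture("side")
for n,im in(("top",t),("side",s)):
    r=im.astype(int); m=(r[:,:,0]>1.8*r[:,:,1])&(r[:,:,0]>60)&(r[:,:,1]<1.6*r[:,:,2]+8)
    c0=proj(n,[[620,29,67]])[0].astype(int); k=np.zeros_like(m); k[c0[1]-25:c0[1]+25,c0[0]-25:c0[0]+25]=1
    ys,xs=np.where(m&k); print(n,c0,len(xs))
    P=np.array([w2j(*ray(n,(x,y),66)) for x,y in zip(xs,ys)]); 
    if len(P): print(P.min(0),P.max(0),np.median(P,0))
    cv2.imwrite(f"pics/{n}_jig.png",cv2.resize(im[c0[1]-40:c0[1]+40,c0[0]-50:c0[0]+50][:,:,::-1],None,fx=5,fy=5,interpolation=2)[:400,:])
a=cv2.imread("pics/top_jig.png");b=cv2.imread("pics/side_jig.png"); cv2.imwrite("pics/j.png",np.clip(cv2.resize(np.hstack([a,b]),(800,320)).astype(float)*1.6,0,255))
x,y=j2w(-12,1); go(x,y,140,np.pi/2+.095)
E
```

```text
top [305 193] 83
[-22.84534187  -3.08738706] [36.27713847  6.62447423] [6.4915077  1.65914718]
side [317 197] 55
[-23.91685373  -7.58858826] [37.68706368  9.58089513] [6.79256642 1.2142508 ]
go [-53.72 -26.34  10.83] [ 0.     0.    -0.504] q6 -0.22 force [ 0.   0.3 -0.4] w 1.01 at jig [-355.3  491. ] [208.7 481.7 248.3][ WARN:0@0.523] global loadsave.cpp:1063 imwrite_ Unsupported depth image for selected encoder is fallbacked to CV_8U.
```

View pics/j.png

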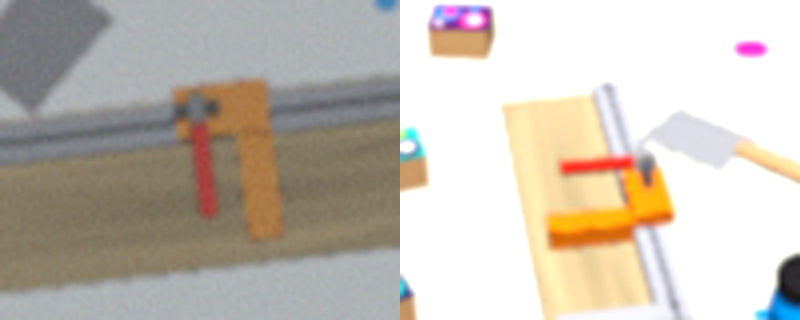

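Emit:
{"method": "step_arm", "body": {"commands": "0.6 -20 -10 5 0 0 -0.25;0.6 -53.7 -26.3 9 0 0 -0.504;0.6 -53.7 -26.3 9 0 0 -0.504;0.6 -53.7 -26.3 9 0 0 -0.504;0.6 -53.7 -26.3 9 0 0 -0.504;0.6 -53.7 -26.3 9 0 0 -0.504;0.6 -53.7 -26.3 9 0 0 -0.504;0.6 -53.7 -26.3 9 0 0 -0.504;0.6 -53.7 -26.3 9 0 0 -0.504;0.6 -53.7 -26.3 9 0 0 -0.504;0.6 -53.7 -26.3 9 0 0 -0.504;0.6 -53.7 -26.3 9 0 0 -0.504;0.6 -53.7 -26.3 9 0 0 -0.504;0.6 -53.7 -26.3 9 0 0 -0.504;0.6 -53.7 -26.3 9 0 0 -0.504;0.6 -53.7 -26.3 9 0 0 -0.504;0.6 -53.7 -26.3 9 0 0 -0.504;0.6 -53.7 -26.3 9 0 0 -0.504;0.6 -53.7 -26.3 9 0 0 -0.504;0.6 -53.7 -26.3 9 0 0 -0.504", "newtons": 20}}

```text
time_s: 4.07
eef_pos: [596.5, 28.0, 158.8]
ee_rot: [0.0, -0.048, 0.999, -0.0]
force: [-0.3, 0.5, 0.0]
grip_width: 0.598
grip_force: 0.0
```

```bash
python3 - <<'E'
from h import *
x,y=j2w(-12,1.5); go(x,y,60,np.pi/2+.095)
t=capture("top"); s=capture("side")
u=proj("side",[[x,y,70]])[0].astype(int)
cv2.imwrite("pics/s1.png",cv2.resize(s[u[1]-80:u[1]+50,u[0]-90:u[0]+90][:,:,::-1],None,fx=4,fy=4,interpolation=2))
E
```

```text
go [-0.02 -0.1   9.88] [-0.     0.     0.002] q6 -1.82 force [-0.3  0.5  0. ] w 0.6 at jig [-12.3   2.5] [596.5  28.  158.8]
```

View pics/s1.png

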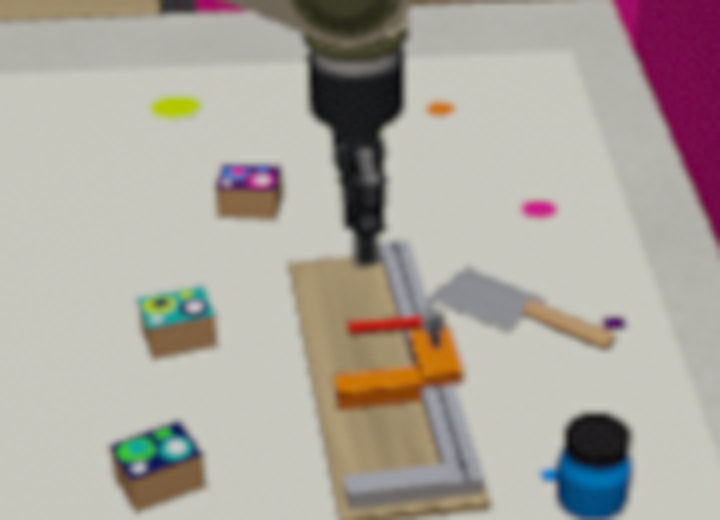

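Emit:
{"method": "step_arm", "body": {"commands": "0.4 0 -0.1 3 0 0 0;0.4 0 -0.1 6 0 0 0;0.4 0 -0.1 8.5 0 0 0;0.4 0 -0.1 9.8 0 0 0;0.4 0 -0.1 9.8 0 0 0;0.4 0 -0.1 9.8 0 0 0;0 0 -0.1 9.8 0 0 0;0 0 -0.1 9.8 0 0 0;0 0 -0.1 9.8 0 0 0;0 0 -0.1 9.8 0 0 0;0 0 -0.1 9.8 0 0 0;0 0 -0.1 9.8 0 0 0", "newtons": 20}}

```text
time_s: 5.17
eef_pos: [597.7, 26.1, 61.2]
ee_rot: [0.001, -0.048, 0.999, -0.0]
force: [1.6, 2.8, 5.1]
grip_width: 0.134
grip_force: 25.7
```

Emit:
{"method": "step_arm", "body": {"commands": "0 -0.03 0 -0.6 0 0 0;0 -0.12 0 -1.19 0 0 0;0 -0.27 0 -1.77 0 0 0;0 -0.47 0 -2.34 0 0 0;0 -0.73 0 -2.88 0 0 0;0 -1.05 0 -3.39 0 0 0;0 -1.41 0 -3.87 0 0 0;0 -1.82 0 -4.3 0 0 0;0 -1.82 0 -4.3 0 0 0"}}

```text
time_s: 5.92
eef_pos: [615.7, 27.8, 104.3]
ee_rot: [0.0, -0.048, 0.999, 0.0]
force: [-4.7, 1.0, 2.7]
grip_width: 0.137
grip_force: 24.3
```

Going well; continue to upright.

Emit:
{"method": "step_arm", "body": {"commands": "0 -0.45 0 -0.4 0 0 0;0 -0.94 0 -0.75 0 0 0;0 -1.46 0 -1.05 0 0 0;0 -2.01 0 -1.29 0 0 0;0 -2.58 0 -1.48 0 0 0;0 -3.16 0 -1.61 0 0 0;0 -3.76 0 -1.68 0 0 0;0 -4.2 0 -1.7 0 0 0;0 -4.2 0 -1.7 0 0 0;0 -4.2 0 -1.7 0 0 0"}}

```text
time_s: 6.75
eef_pos: [657.5, 31.8, 121.0]
ee_rot: [0.001, -0.048, 0.999, -0.0]
force: [-2.9, 0.7, 0.3]
grip_width: 0.136
grip_force: 22.6
```

```bash
python3 - <<'E'
from h import *
x,y=j2w(48,1.5); go(x,y,122,np.pi/2+.095)
capture("top"); s=capture("side")
u=proj("side",[[x,y,110]])[0].astype(int)
cv2.imwrite("pics/s2.png",cv2.resize(s[u[1]-60:u[1]+60,u[0]-80:u[0]+80][:,:,::-1],None,fx=4,fy=4,interpolation=2))
E
```

```text
go [ 0.07  0.1  -0.1 ] [-0.     0.002  0.   ] q6 -1.8 force [-2.9  0.7  0.3] w 0.14 at jig [48.7  0.5] [657.5  31.8 121. ]
```

View pics/s2.png

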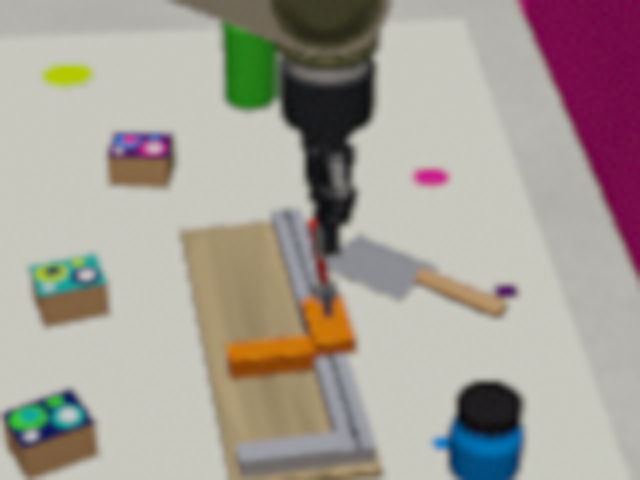

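Emit:
{"method": "step_arm", "body": {"commands": "0 0 0.4 0 0 0 0;0 0 1 0 0 0 0;0 0 2 0 0 0 0;0 0 3 0 0 0 0;0 0 4 0 0 0 0;0 0 5 0 0 0 0;0 0 6 0 0 0 0;0 0 7 0 0 0 0;0 0 8 0 0 0 0;0 0 9 0 0 0 0;0 0 10 0 0 0 0;0 0 11 0 0 0 0;0 0 12 0 0 0 0;0 0 13 0 0 0 0;0 0 13.6 0 0 0 0;0 0 14 0 0 0 0;0 0 14.2 0 0 0 0;0 0 14.2 0 0 0 0"}}

```text
time_s: 8.35
eef_pos: [643.5, 174.4, 120.9]
ee_rot: [0.001, -0.048, 0.999, 0.0]
force: [-0.7, -0.3, 4.9]
grip_width: 0.13
grip_force: 23.1
```

Emit:
{"method": "step_arm", "body": {"commands": "0.4 0 0 0 0 0 0;0.4 0 0 0 0 0 0;0.4 0 0 0 0 0 0;0.4 0 0 0 0 0 0;0.5 0 0 -2 0 0 0;0.6 0 0 -5 0 0 0;1 0 0 -9 0 0 0;1 8 0 -9 0 0 0;1 14 0 -9 0 0 0;1 20 0 -9 0 0 0;1 25 0 -9 0 0 0;1 30 0 -9 0 0 0;1 30 0 -9 0 0 0;1 30 0 -9 0 0 0;1 30 0 -9 0 0 0;1 30 0 -9 0 0 0"}}

```text
time_s: 9.68
eef_pos: [343.0, 144.7, 210.6]
ee_rot: [0.0, -0.048, 0.999, 0.0]
force: [-0.2, -0.5, 0.8]
grip_width: 1.0
grip_force: 0.0
```

```bash
python3 look.py; python3 - <<'E'
from h import *
import os
s=capture("side"); t=capture("top")
cv2.imwrite("pics/s3.png",np.vstack([s[90:330,150:480],t[140:330,150:480]])[:,:,::-1]); go(600,0,200,1.67)
E
```

```text
panel [53. 85. 78.] [425.76 -84.65   0.44] 0.084 ['top', 'side']
panel [76. 59. 88.] [ 4.9638e+02  3.2875e+02 -1.6000e-01] 0.07 ['top', 'side']
panel [97. 63. 74.] [ 4.5053e+02 -3.0081e+02 -4.4000e-01] 0.069 ['top', 'side']
panel [64. 89. 84.] [4.3358e+02 1.0813e+02 2.5000e-01] 0.094 ['top', 'side']
jig [[607.649, 24.771, 0.092], 0.038]
jig [[609.019, 23.818, 0.073], 0.074]
jig [[608.181, 24.333, 0.084], 0.059]
stop_face [('top', 0.8, [601.8, 122.4])]
lever_tip [('top', 0.67, [758.1, -117.0]), ('side', 0.57, [642.1, 166.9])]
lever_hinge [('top', 0.71, [654.9, 171.1]), ('side', 0.83, [639.4, 175.3])]
corner [('top', 0.8, [656.0, -116.7]), ('side', 0.62, [652.9, -113.5])]
jar_blue [('top', 0.61, [610.1, 46.5]), ('side', 0.77, [765.4, -139.9])]
palette_knife [('top', 0.88, [755.3, 122.0]), ('side', 0.58, [747.9, 121.4])]
bottle_pink [('top', 0.86, [588.2, -493.1]), ('side', 0.76, [590.6, -481.0])]
bottle_green [('side', 0.87, [620.4, 466.2])]
go [-24.03 -16.81   1.03] [-0.     0.    -0.004] q6 -1.59 force [-0.   0.7  0.8] w 1.0 at jig [-251.8  142.3] [344.8 144.5 210.3]
```

View pics/s3.png

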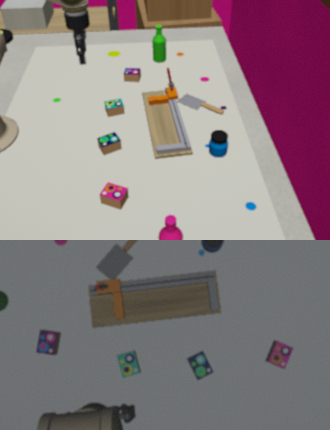

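```bash
sed -i 's/^JP=.*/JP=np.array([608.5,26.,.092])/' h.py; python3 - <<'E'
from h import *
go(433.5,108.4,35,.255)
E
```

```text
go [-8.49 -4.44 17.53] [-0.     0.     1.411] q6 -1.59 force [-0.   0.7  0.8] w 1.0 at jig [-251.7  142.2] [344.8 144.5 210.3]
```

Emit:
{"method": "step_arm", "body": {"commands": "1 -8.5 -4.4 7 0 0 1.41;1 -8.5 -4.4 7 0 0 1.41;1 -8.5 -4.4 7 0 0 1.41;1 -8.5 -4.4 7 0 0 1.41;1 -8.5 -4.4 7 0 0 1.41;1 -8.5 -4.4 7 0 0 1.41;1 -8.5 -4.4 7 0 0 1.41;1 -8.5 -4.4 7 0 0 1.41;1 -8.5 -4.4 7 0 0 1.41;1 -8.5 -4.4 7 0 0 1.41;1 -8.5 -4.4 7 0 0 1.41;1 -8.5 -4.4 7 0 0 1.41;1 -8.5 -4.4 7 0 0 1.41;1 -8.5 -4.4 10 0 0 1.41;1 -8.5 -4.4 13 0 0 1.41;1 -8.5 -4.4 16 0 0 1.41;1 -8.5 -4.4 17.5 0 0 1.41;1 -8.5 -4.4 17.5 0 0 1.41;1 -8.5 -4.4 17.5 0 0 1.41"}}

```text
time_s: 12.47
eef_pos: [433.5, 108.8, 35.3]
ee_rot: [-0.0, 0.611, 0.792, -0.0]
force: [-0.0, -0.2, 0.7]
grip_width: 0.997
grip_force: 0.0
```

Emit:
{"method": "step_arm", "body": {"commands": "0.5 0 0 0 0 0 0;0.5 0 0 0 0 0 0;0.5 0 0 0 0 0 0;0.5 0 0 0 0 0 0;0.5 0 0 0 0 0 0;0.5 0 0 0 0 0 0;0.5 0 0 0 0 0 0", "newtons": 40}}

```text
time_s: 13.05
eef_pos: [434.3, 108.8, 36.8]
ee_rot: [0.001, 0.611, 0.792, 0.001]
force: [-2.7, 0.3, 7.3]
grip_width: 0.716
grip_force: 43.0
```

```bash
python3 - <<'E'
from h import *
go(*j2w(-5,-114),90,.092)
E
```

```text
go [-23.6   12.4   -5.28] [0.002 0.001 0.164] q6 -0.27 force [-2.7  0.3  7.3] w 0.72 at jig [-165.8   98.5] [434.3 108.8  36.8]
```

Emit:
{"method": "step_arm", "body": {"commands": "0.5 0 0 -1 0 0 0;0.5 0 0 -3 0 0 0;0.5 0 0 -6 0 0 0;0.5 -4 2 -6.5 0 0 0.08;0.5 -8 4 -6.5 0 0 0.164;0.5 -11 6 -6.5 0 0 0.164;0.5 -14 7.5 -6.5 0 0 0.164;0.5 -17 9 -6.5 0 0 0.164;0.5 -20 10.5 -6.5 0 0 0.164;0.5 -22 11.5 -6 0 0 0.164;0.5 -23.6 12.4 -5.3 0 0 0.164;0.5 -23.6 12.4 -5.3 0 0 0.164;0.5 -23.6 12.4 -5.3 0 0 0.164;0.5 -23.6 12.4 -5.3 0 0 0.164"}}

```text
time_s: 14.22
eef_pos: [613.0, -87.6, 88.9]
ee_rot: [0.0, 0.674, 0.739, 0.0]
force: [0.5, -0.2, -1.4]
grip_width: 0.714
grip_force: 44.8
```

```bash
python3 - <<'E'
from h import *
go(*j2w(-5,-114),49,.092)
capture("top"); s=capture("side"); u=proj("side",[[*j2w(-5,-114),50]])[0].astype(int)
cv2.imwrite("pics/s4.png",cv2.resize(s[u[1]-60:u[1]+50,u[0]-80:u[0]+80][:,:,::-1],None,fx=4,fy=4,interpolation=2))
E
```

```text
go [-0.05  0.09  3.99] [ 0. -0.  0.] q6 -0.42 force [ 0.5 -0.2 -1.4] w 0.71 at jig [  -5.9 -113.5] [613.  -87.6  88.9]
```

View pics/s4.png

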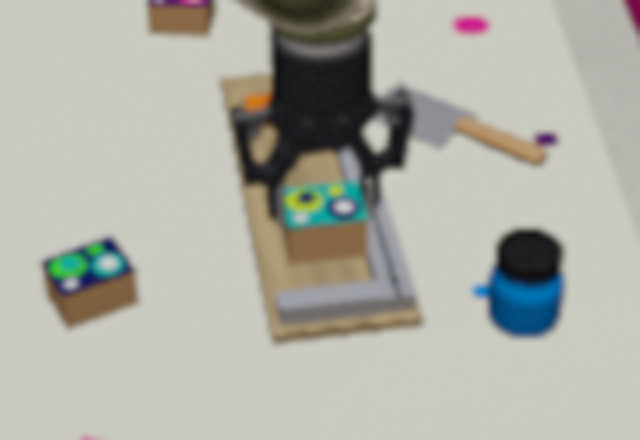

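Emit:
{"method": "step_arm", "body": {"commands": "0.5 0 0 1 0 0 0;0.5 0 0 2 0 0 0;0.5 0 0 3 0 0 0;0.5 0 0 3.5 0 0 0;0.5 0 0 3.8 0 0 0;0.5 0 0 3.9 0 0 0;0.5 0 0 4 0 0 0;0.5 0 0 4.1 0 0 0;0.5 0 0 4.1 0 0 0"}}

```text
time_s: 15.07
eef_pos: [613.1, -88.0, 48.9]
ee_rot: [-0.0, 0.674, 0.739, -0.0]
force: [-8.7, 2.6, 14.9]
grip_width: 0.713
grip_force: 46.5
```

Emit:
{"method": "step_arm", "body": {"commands": "0.5 0 0 -0.1 0 0 0;0.5 -0.3 0 -0.1 0 0 0;0.5 -0.6 0 -0.1 0 0 0;0.5 -0.8 0 -0.1 0 0 0;0.5 -0.8 0 -0.1 0 0 0"}}

```text
time_s: 15.48
eef_pos: [614.1, -92.0, 49.1]
ee_rot: [-0.003, 0.674, 0.739, 0.002]
force: [-4.9, 23.2, 13.0]
grip_width: 0.712
grip_force: 46.4
```

Emit:
{"method": "step_arm", "body": {"commands": "0.5 -0.1 0 0 0 0 0;0.5 -0.2 0 0 0 0 0;0.5 -0.2 0 0 0 0 0;0.5 -0.2 0 0 0 0 0"}}

```text
time_s: 15.82
eef_pos: [614.1, -92.2, 49.1]
ee_rot: [-0.004, 0.673, 0.739, 0.003]
force: [-4.6, 32.8, 15.2]
grip_width: 0.711
grip_force: 46.6
```

Emit:
{"method": "step_arm", "body": {"commands": "0.5 -0.1 0 0 0 0 0;0.5 -0.2 0 0 0 0 0;0.5 -0.2 0 0 0 0 0;0.5 -0.2 0 0 0 0 0"}}

```text
time_s: 16.15
eef_pos: [614.1, -92.4, 49.3]
ee_rot: [-0.005, 0.673, 0.739, 0.004]
force: [-6.6, 39.9, 18.8]
grip_width: 0.711
grip_force: 47.0
```

Emit:
{"method": "step_arm", "body": {"commands": "0.5 0.6 0 -0.1 0 0 0;0.5 0.8 0 -0.1 0 0 0;0.5 0.8 0 -0.1 0 0 0"}}

```text
time_s: 16.4
eef_pos: [613.7, -91.8, 49.1]
ee_rot: [-0.0, 0.674, 0.739, 0.0]
force: [-0.8, 7.8, 3.1]
grip_width: 0.716
grip_force: 45.3
```

```bash
python3 - <<'E'
from h import *
go(*j2w(-5,-114),49,.092)
t=capture("top"); s=capture("side")
A=[]
for n,im in(("top",t),("side",s)):
    u=proj(n,[[*j2w(0,-114),40]])[0].astype(int)
    A.append(np.clip(cv2.resize(im[u[1]-32:u[1]+32,u[0]-32:u[0]+32][:,:,::-1],(400,400),interpolation=2)*(1.7 if n=="top" else 1.),0,255))
    for z in(12,):
        print(n,np.round(proj(n,[[*j2w(*p),z] for p in((34,-148),(-46,-148))]),1).tolist(),u-32)
cv2.imwrite("pics/s5.png",np.hstack(A).astype(np.uint8))
T={n:trace(n,"panel_b") for n in("top","side")}
for n in T:
    u=proj(n,[[*j2w(-3,-117),30]])[0]
    e=[d for d in T[n] if np.hypot(*(np.array(d["rect"][:2])-u))<14]
    print(n,len(T[n]),len(e))
    for d in e: x=fit({n:d["mask"]},PANEL,[614,-91,.09],12); print(x,w2j(*x[0][:2]))
E
```

```text
go [0.37 0.06 0.01] [ 0.    -0.     0.001] q6 -0.43 force [-0.8  7.8  3.1] w 0.72 at jig [  -5.6 -117.7] [613.7 -91.8  49.1]
top [[358.8, 181.1], [362.3, 209.6]] [316 161]
side [[331.9, 238.3], [306.8, 241.2]] [287 193]
top 4 0
side 4 1
(array([ 6.15600307e+02, -7.60857827e+01, -3.25245693e-02]), np.float64(0.26846965699208447)) (np.float64(-2.3083687042593555), np.float64(-102.30636748375116))
```

View pics/s5.png

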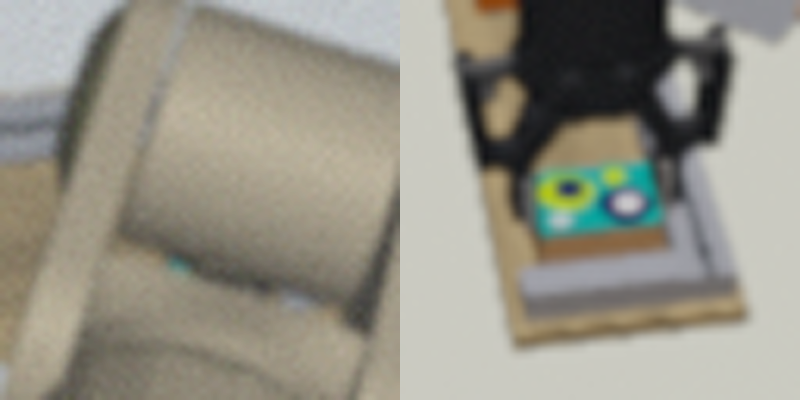

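Emit:
{"method": "step_arm", "body": {"commands": "0.5 0.05 0.2 0 0 0 0;0.5 0.05 0.4 0 0 0 0;0.5 0.05 0.5 0 0 0 0;0.5 0.05 0.6 0 0 0 0;0.5 0.05 0.6 0 0 0 0"}}

```text
time_s: 17.02
eef_pos: [618.6, -91.2, 49.0]
ee_rot: [-0.002, 0.674, 0.739, -0.001]
force: [-6.4, 4.8, 3.8]
grip_width: 0.71
grip_force: 45.5
```

Emit:
{"method": "step_arm", "body": {"commands": "0.5 0 0.1 0 0 0 0;0.5 0 0.2 0 0 0 0;0.5 0 0.2 0 0 0 0"}}

```text
time_s: 17.27
eef_pos: [620.0, -91.0, 49.0]
ee_rot: [-0.002, 0.674, 0.739, -0.001]
force: [-11.1, 4.0, 7.8]
grip_width: 0.712
grip_force: 45.8
```

Emit:
{"method": "step_arm", "body": {"commands": "0.5 0 0.1 0 0 0 0;0.5 0 0.2 0 0 0 0;0.5 0 0.2 0 0 0 0"}}

```text
time_s: 17.52
eef_pos: [620.3, -91.1, 49.1]
ee_rot: [-0.004, 0.674, 0.739, -0.003]
force: [-21.1, 2.4, 16.1]
grip_width: 0.709
grip_force: 46.6
```

Emit:
{"method": "step_arm", "body": {"commands": "0.5 0 -0.1 0 0 0 0;0.5 0 -0.1 0 0 0 0;1 0 -0.1 0 0 0 0;1 0 -0.1 0 0 0 0;1 0 -0.1 0 0 0 0;1 0 -0.1 0 0 0 0;1 0 -0.1 -1 0 0 0;1 0 -0.1 -3 0 0 0;1 0 -0.1 -6 0 0 0;1 0 -0.1 -9 0 0 0;1 0 -6 -9 0 0 0;1 0 -10 -9 0 0 0;1 0 -14 -9 0 0 0;1 0 -18 -9 0 0 0;1 0 -22 -9 0 0 0;1 0 -26 -9 0 0 0;1 0 -26 -9 0 0 0;1 0 -26 -9 0 0 0"}}

```text
time_s: 19.02
eef_pos: [363.3, -114.8, 140.1]
ee_rot: [0.001, 0.675, 0.738, 0.0]
force: [0.5, 0.2, -0.3]
grip_width: 1.002
grip_force: 0.0
```

```bash
cat > look2.py <<'E'
from h import *
ims={n:capture(n) for n in("top","side")}
T={n:trace(n,"panel_a") for n in ims}; J=trace("top","jig")
for n in T:
  for d in T[n]:
    if d["mask"].sum()<100 or d["score"]<.3: continue
    c=ray(n,d["rect"][:2],30); jj=w2j(*c); z=12 if(-75<jj[0]<60 and -170<jj[1]<190) else 0
    b=min((fit({n:d["mask"]},PANEL,[c[0],c[1],a],z) for a in(-.7,0,.7,1.4)),key=lambda r:r[1]); r,k=int(d["rect"][1]),int(d["rect"][0])
    print(n,ims[n][r-5:r+5,k-5:k+5].mean((0,1)).round(),np.round(b[0],2).tolist(),round(b[1],3),"jig" if z else "", np.round(w2j(*b[0][:2]),1) if z else "")
print("jig",fit({"top":J[0]["mask"]},JIG,JP)) if J else 0
go(433,100,150,0)
E
python3 look2.py
```

```text
top [80. 58. 85.] [496.63, 327.22, -0.19] 0.05  
top [51. 87. 75.] [425.73, -84.03, 0.44] 0.099  
top [66. 89. 84.] [619.22, -91.04, 0.1] 0.046 jig [-1.000e-01 -1.175e+02]
top [95. 60. 76.] [450.19, -301.35, -0.4] 0.104  
side [ 97. 141. 118.] [620.64, -74.83, 3.18] 0.234 jig [   2.8 -101.5]
side [137.  90. 109.] [496.86, 329.51, -0.1] 0.077  
side [166.  83. 128.] [452.21, -300.43, -0.47] 0.064  
jig (array([6.07994750e+02, 2.49907823e+01, 8.68601301e-02]), np.float64(0.11719984945427175))
go [20.76  8.68 -1.06] [0.001 0.    0.093] q6 -0.71 force [0.2 0.8 0.4] w 1.01 at jig [-254.6 -117.9] [ 365.8 -114.8  139.5]
```

```bash
python3 - <<'E'
from h import *
A=[]
for n in("top","side"):
    im=capture(n); u=proj(n,[[*j2w(0,-120),40]])[0].astype(int)
    A.append(np.clip(cv2.resize(im[u[1]-25:u[1]+25,u[0]-25:u[0]+25][:,:,::-1],(400,400),interpolation=2)*(1.7 if n=="top" else 1.),0,255))
cv2.imwrite("pics/s6.png",np.hstack(A).astype(np.uint8))
E
```

```text
(no output)
```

View pics/s6.png

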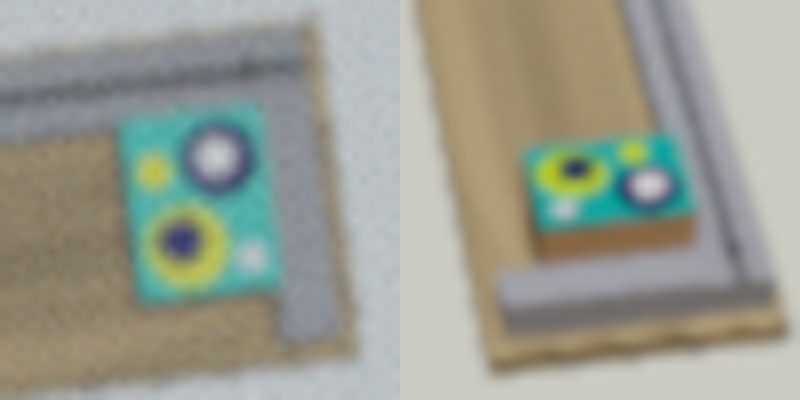

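```bash
cat >> h.py <<'E'
def slot(k,dx=0,dy=0): return j2w(.9+dx,-117.7+48*k+dy)
E
python3 - <<'E'
from h import *
go(425.6,-84.3,35,.44)
E
```

```text
go [ 2.45  6.27 10.42] [-0.    -0.    -0.347] q6 -0.71 force [ 0.1 -1.  -0.7] w 1.0 at jig [-255.  -117.6] [ 365.4 -114.5  139.2]
```

Emit:
{"method": "step_arm", "body": {"commands": "1 2.45 6.27 2 0 0 -0.347;1 2.45 6.27 3 0 0 -0.347;1 2.45 6.27 4 0 0 -0.347;1 2.45 6.27 5 0 0 -0.347;1 2.45 6.27 6 0 0 -0.347;1 2.45 6.27 7.5 0 0 -0.347;1 2.45 6.27 9 0 0 -0.347;1 2.45 6.27 10.4 0 0 -0.347;1 2.45 6.27 10.4 0 0 -0.347;1 2.45 6.27 10.4 0 0 -0.347;0.5 2.45 6.27 10.4 0 0 -0.347;0.5 2.45 6.27 10.4 0 0 -0.347;0.5 2.45 6.27 10.4 0 0 -0.347;0.5 2.45 6.27 10.4 0 0 -0.347;0.5 2.45 6.27 10.4 0 0 -0.347;0.5 2.45 6.27 10.4 0 0 -0.347;0.5 2.45 6.27 10.4 0 0 -0.347"}}

```text
time_s: 20.78
eef_pos: [425.4, -84.6, 36.3]
ee_rot: [0.001, 0.536, 0.844, 0.0]
force: [-0.6, 0.6, 5.1]
grip_width: 0.714
grip_force: 43.4
```

```bash
python3 - <<'E'
from h import *
go(*slot(1,-7,7),90,.092)
E
```

```text
go [-3.47 18.57 -5.34] [0.001 0.001 0.347] q6 -0.91 force [-0.6  0.6  5.1] w 0.71 at jig [-192.5  -93.3] [425.4 -84.6  36.3]
```

Emit:
{"method": "step_arm", "body": {"commands": "0.5 0 0 -1 0 0 0;0.5 0 0 -3 0 0 0.05;0.5 0 1 -6 0 0 0.1;0.5 -1 4 -6.5 0 0 0.2;0.5 -2 8 -6.5 0 0 0.347;0.5 -3 12 -6.5 0 0 0.347;0.5 -3.47 15 -6 0 0 0.347;0.5 -3.47 17.5 -5.3 0 0 0.347;0.5 -3.47 18.57 -5.3 0 0 0.347;0.5 -3.47 18.57 -5.3 0 0 0.347;0.5 -3.47 18.57 -5.3 0 0 0.347;0.5 -3.47 18.57 -4 0 0 0.347;0.5 -3.47 18.57 -3 0 0 0.347;0.5 -3.47 18.57 -2 0 0 0.347;0.5 -3.47 18.57 -1.5 0 0 0.347;0.5 -3.47 18.57 -1.3 0 0 0.347;0.5 -3.47 18.57 -1.2 0 0 0.347;0.5 -3.47 18.57 -1.2 0 0 0.347"}}

```text
time_s: 22.28
eef_pos: [607.1, -37.1, 48.4]
ee_rot: [-0.0, 0.674, 0.739, -0.001]
force: [-7.6, 0.8, 9.6]
grip_width: 0.716
grip_force: 45.6
```

```bash
python3 - <<'E'
from h import *
go(*slot(1),48.5,.092)
E
```

```text
go [-0.7   0.81 -0.01] [-0.001  0.    -0.   ] q6 -0.34 force [-7.6  0.8  9.6] w 0.72 at jig [ -7.2 -62.7] [607.1 -37.1  48.4]
```

Emit:
{"method": "step_arm", "body": {"commands": "0.5 0 0 -0.08 0 0 0;0.5 -0.2 0 -0.08 0 0 0;0.5 -0.4 0 -0.08 0 0 0;0.5 -0.5 0 -0.08 0 0 0;0.5 -0.6 0 -0.08 0 0 0;0.5 -0.6 0 -0.08 0 0 0"}}

```text
time_s: 22.78
eef_pos: [608.5, -42.9, 48.4]
ee_rot: [0.0, 0.674, 0.739, 0.0]
force: [0.3, 1.8, 4.3]
grip_width: 0.714
grip_force: 45.0
```

Emit:
{"method": "step_arm", "body": {"commands": "0.5 -0.1 0 0 0 0 0;0.5 -0.2 0 0 0 0 0;0.5 -0.2 0 0 0 0 0"}}

```text
time_s: 23.03
eef_pos: [608.5, -43.6, 48.4]
ee_rot: [-0.001, 0.674, 0.739, 0.001]
force: [-0.2, 10.0, 6.6]
grip_width: 0.711
grip_force: 45.2
```

Emit:
{"method": "step_arm", "body": {"commands": "0.5 0.03 0.2 0 0 0 0;0.5 0.05 0.4 0 0 0 0;0.5 0.05 0.6 0 0 0 0;0.5 0.05 0.7 0 0 0 0;0.5 0.05 0.7 0 0 0 0"}}

```text
time_s: 23.45
eef_pos: [613.3, -43.1, 48.4]
ee_rot: [-0.003, 0.674, 0.739, -0.002]
force: [-15.0, 5.4, 17.1]
grip_width: 0.714
grip_force: 46.2
```

Emit:
{"method": "step_arm", "body": {"commands": "0.5 0 0.1 0 0 0 0;0.5 0 0.2 0 0 0 0;0.5 0 0.2 0 0 0 0"}}

```text
time_s: 23.7
eef_pos: [615.3, -42.9, 48.5]
ee_rot: [-0.003, 0.674, 0.739, -0.002]
force: [-15.2, 5.0, 16.2]
grip_width: 0.713
grip_force: 46.2
```

Emit:
{"method": "step_arm", "body": {"commands": "0.5 0 0 -0.1 0 0 0;0.5 0 0.1 -0.1 0 0 0;0.5 0 0.2 -0.1 0 0 0;0.5 0 0.2 -0.1 0 0 0;0.5 0 0.2 -0.1 0 0 0"}}

```text
time_s: 24.12
eef_pos: [615.6, -42.9, 48.6]
ee_rot: [-0.005, 0.674, 0.739, -0.003]
force: [-22.4, 3.4, 15.9]
grip_width: 0.712
grip_force: 46.2
```

Emit:
{"method": "step_arm", "body": {"commands": "0.5 0 -0.15 0 0 0 0;0.5 0 -0.15 0 0 0 0;1 0 -0.15 0 0 0 0;1 0 -0.15 0 0 0 0;1 0 -0.15 0 0 0 0;1 0 -0.15 0 0 0 0;1 0 -0.15 -1 0 0 0;1 0 -0.15 -3 0 0 0;1 0 -0.15 -6 0 0 0;1 0 -0.15 -9 0 0 0;1 0 -6 -9 0 0 0;1 0 -10 -9 0 0 0;1 0 -14 -9 0 0 0;1 0 -18 -9 0 0 0;1 0 -22 -9 0 0 0;1 0 -26 -9 0 0 0;1 0 -26 -9 0 0 0;1 0 -26 -9 0 0 0"}}

```text
time_s: 25.62
eef_pos: [359.1, -67.4, 139.9]
ee_rot: [0.001, 0.674, 0.738, 0.0]
force: [0.5, 0.4, 0.7]
grip_width: 0.997
grip_force: 0.0
```

```bash
python3 look2.py; python3 -c "
from h import *
go(496.6,328,35,-.17); print(slot(0),slot(1))"
```

```text
top [66. 87. 74.] [617.78, -91.89, 0.09] 0.094 jig [  -1.6 -118.2]
top [50. 89. 75.] [614.81, -41.57, 0.05] 0.152 jig [  0.1 -67.9]
top [93. 58. 74.] [449.73, -299.92, 2.78] 0.14  
top [78. 59. 87.] [495.4, 327.51, -0.2] 0.054  
side [136.  94. 113.] [495.12, 330.02, -0.01] 0.112  
side [ 97. 141. 119.] [621.21, -73.0, 3.21] 0.28 jig [  3.6 -99.7]
side [ 62. 135. 115.] [616.63, -14.57, -0.09] 0.512 jig [  4.4 -41.1]
side [169.  81. 129.] [452.07, -300.8, -0.44] 0.05  
jig (array([6.08010441e+02, 2.45874747e+01, 8.87644307e-02]), np.float64(0.17706547823105934))
go [16.01  8.66 -1.07] [0.001 0.    0.093] q6 -0.6 force [1.1 0.5 0.2] w 1.0 at jig [-254.4  -70.3] [361.6 -67.4 139.3]
go [38.13 17.09 10.43] [0.001 0.    0.263] q6 -0.6 force [1.1 0.5 0.2] w 1.0 at jig [-254.4  -70.3] [361.6 -67.4 139.3]
(np.float64(620.2093250859712), np.float64(-91.1195615857191)) (np.float64(615.7995519541762), np.float64(-43.32255434754465))
```

Emit:
{"method": "step_arm", "body": {"commands": "1 10 4.5 0 0 0 0.1;1 38.1 17.1 2 0 0 0.263;1 38.1 17.1 3 0 0 0.263;1 38.1 17.1 3 0 0 0.263;1 38.1 17.1 3 0 0 0.263;1 38.1 17.1 3 0 0 0.263;1 38.1 17.1 3 0 0 0.263;1 38.1 17.1 3 0 0 0.263;1 38.1 17.1 3 0 0 0.263;1 38.1 17.1 3 0 0 0.263;1 38.1 17.1 3 0 0 0.263;1 38.1 17.1 3 0 0 0.263;1 38.1 17.1 3 0 0 0.263;1 38.1 17.1 3 0 0 0.263;1 38.1 17.1 5 0 0 0.263;1 38.1 17.1 7 0 0 0.263;1 38.1 17.1 9 0 0 0.263;1 38.1 17.1 10.4 0 0 0.263;1 38.1 17.1 10.4 0 0 0.263"}}

```text
time_s: 27.45
eef_pos: [494.5, 326.2, 32.6]
ee_rot: [-0.001, 0.765, 0.644, -0.002]
force: [-0.7, -0.2, -0.1]
grip_width: 1.0
grip_force: 0.0
```

Emit:
{"method": "step_arm", "body": {"commands": "1 0 0 0 0 0 0;0.5 0 0 0 0 0 0;0.5 0 0 0 0 0 0;0.5 0 0 0 0 0 0;0.5 0 0 0 0 0 0;0.5 0 0 0 0 0 0;0.5 0 0 0 0 0 0;0.5 0 0 0 0 0 0"}}

```text
time_s: 28.12
eef_pos: [496.5, 328.0, 36.7]
ee_rot: [0.001, 0.765, 0.644, 0.001]
force: [-0.5, -1.6, 7.7]
grip_width: 0.716
grip_force: 44.3
```

```bash
python3 - <<'E'
from h import *
go(*slot(2,-7,7),95,.092)
E
```

```text
go [-29.42  15.98  -5.82] [ 0.002 -0.001 -0.263] q6 0.56 force [-0.5 -1.6  7.7] w 0.72 at jig [-83.8 311. ] [496.5 328.   36.7]
```

Emit:
{"method": "step_arm", "body": {"commands": "0.5 0 0 -1 0 0 0;0.5 0 0 -3 0 0 0;0.5 0 0 -6 0 0 0;0.5 -4 0.5 -7 0 0 -0.05;0.5 -8 1 -7 0 0 -0.1;0.5 -12 2 -7 0 0 -0.2;0.5 -16 3.5 -7 0 0 -0.263;0.5 -20 6 -7 0 0 -0.263;0.5 -23 8.5 -7 0 0 -0.263;0.5 -26 11 -7 0 0 -0.263;0.5 -28.5 14 -6.5 0 0 -0.263;0.5 -29.4 16 -5.8 0 0 -0.263;0.5 -29.4 16 -5.8 0 0 -0.263;0.5 -29.4 16 -5.8 0 0 -0.263;0.5 -29.4 16 -4 0 0 -0.263;0.5 -29.4 16 -3 0 0 -0.263;0.5 -29.4 16 -2 0 0 -0.263;0.5 -29.4 16 -1.5 0 0 -0.263;0.5 -29.4 16 -1.25 0 0 -0.263;0.5 -29.4 16 -1.25 0 0 -0.263"}}

```text
time_s: 29.78
eef_pos: [603.0, 11.5, 48.8]
ee_rot: [-0.0, 0.674, 0.739, -0.0]
force: [-6.8, 0.4, 9.0]
grip_width: 0.711
grip_force: 45.2
```

Emit:
{"method": "step_arm", "body": {"commands": "0.5 0 0 -0.08 0 0 0;0.5 -0.2 0 -0.08 0 0 0;0.5 -0.4 0 -0.08 0 0 0;0.5 -0.5 0 -0.08 0 0 0;0.5 -0.5 0 -0.08 0 0 0"}}

```text
time_s: 30.2
eef_pos: [604.1, 5.9, 48.8]
ee_rot: [0.0, 0.674, 0.739, 0.0]
force: [-0.5, 0.9, 3.2]
grip_width: 0.713
grip_force: 44.6
```

```bash
python3 - <<'E'
from h import *
go(*slot(2),48.7,.092)
E
```

```text
go [-0.21  0.71  0.01] [ 0.001 -0.    -0.   ] q6 -0.28 force [-0.5  0.9  3.2] w 0.71 at jig [ -6.2 -19.6] [604.1   5.9  48.8]
```

Emit:
{"method": "step_arm", "body": {"commands": "0.5 -0.1 0 0 0 0 0;0.5 -0.2 0 0 0 0 0;0.5 -0.3 0 0 0 0 0;0.5 -0.3 0 0 0 0 0"}}

```text
time_s: 30.53
eef_pos: [604.3, 3.2, 48.8]
ee_rot: [0.0, 0.674, 0.739, 0.0]
force: [-0.5, 4.7, 5.8]
grip_width: 0.711
grip_force: 44.8
```

Emit:
{"method": "step_arm", "body": {"commands": "0.5 0.03 0.2 -0.02 0 0 0;0.5 0.05 0.4 -0.04 0 0 0;0.5 0.05 0.6 -0.08 0 0 0;0.5 0.05 0.7 -0.1 0 0 0;0.5 0.05 0.7 -0.1 0 0 0"}}

```text
time_s: 30.95
eef_pos: [610.7, 3.9, 48.9]
ee_rot: [-0.0, 0.674, 0.739, -0.001]
force: [-2.6, 0.1, 0.1]
grip_width: 0.714
grip_force: 44.1
```

Emit:
{"method": "step_arm", "body": {"commands": "0.5 0 0.1 0 0 0 0;0.5 0 0.2 0 0 0 0;0.5 0 0.2 0 0 0 0"}}

```text
time_s: 31.2
eef_pos: [611.0, 3.9, 49.0]
ee_rot: [-0.002, 0.674, 0.739, -0.002]
force: [-13.3, -2.3, 6.9]
grip_width: 0.712
grip_force: 44.9
```

Emit:
{"method": "step_arm", "body": {"commands": "0.5 0 -0.12 0 0 0 0;0.5 0 -0.12 0 0 0 0;1 0 -0.12 0 0 0 0;1 0 -0.12 0 0 0 0;1 0 -0.12 0 0 0 0;1 0 -0.12 0 0 0 0;1 0 -0.12 -1 0 0 0;1 0 -0.12 -3 0 0 0;1 0 -0.12 -6 0 0 0;1 0 -0.12 -9 0 0 0;1 -2 -6 -9 0 0 0;1 -4 -10 -9 0 0 0;1 -7 -13 -9 0 0 0;1 -10 -16 -9 0 0 0;1 -13 -19 -9 0 0 0;1 -16 -22 -9 0 0 0;1 -16 -22 -9 0 0 0;1 -16 -22 -9 0 0 0"}}

```text
time_s: 32.7
eef_pos: [406.7, -178.2, 140.3]
ee_rot: [0.001, 0.675, 0.737, -0.0]
force: [-0.1, 0.3, -0.4]
grip_width: 0.999
grip_force: 0.0
```

```bash
python3 look2.py|grep -v side.*jig; python3 -c "
from h import *
go(450.5,-300.6,35,-.44); print(slot(0),slot(1),slot(2))"
```

```text
top [74. 61. 93.] [608.89, 4.15, 0.05] 0.108 jig [ -1.6 -21.8]
top [64. 88. 87.] [618.42, -92.28, 0.1] 0.095 jig [  -1.  -118.7]
top [41. 42. 42.] [769.81, -131.4, -0.02] 0.189  
side [171.  82. 130.] [452.85, -300.7, -0.44] 0.105  
jig (array([6.07430830e+02, 2.60796915e+01, 9.13952558e-02]), np.float64(0.2392223883785516))
go [27.12  4.92 -1.04] [0.    0.    0.093] q6 -0.76 force [0.4 0.2 0. ] w 1.0 at jig [-216.8 -181.4] [ 409.3 -174.6  139.7]
go [-12.93   2.93  10.47] [0.    0.    0.533] q6 -0.76 force [0.4 0.2 0. ] w 1.0 at jig [-216.8 -181.4] [ 409.3 -174.6  139.7]
(np.float64(620.2093250859712), np.float64(-91.1195615857191)) (np.float64(615.7995519541762), np.float64(-43.32255434754465)) (np.float64(611.3897788223813), np.float64(4.474452890629792))
```

Emit:
{"method": "step_arm", "body": {"commands": "1 -4 1 1 0 0 0.1;1 -8 2 2 0 0 0.25;1 -11 2.8 3 0 0 0.4;1 -12.9 2.95 3 0 0 0.53;1 -12.9 2.95 3 0 0 0.53;1 -12.9 2.95 4 0 0 0.53;1 -12.9 2.95 6 0 0 0.53;1 -12.9 2.95 8 0 0 0.53;1 -12.9 2.95 9.5 0 0 0.53;1 -12.9 2.95 10.45 0 0 0.53;1 -12.9 2.95 10.45 0 0 0.53;1 -12.9 2.95 10.45 0 0 0.53;1 -12.9 2.95 10.45 0 0 0.53"}}

```text
time_s: 34.03
eef_pos: [450.4, -301.0, 35.7]
ee_rot: [0.001, 0.844, 0.537, 0.0]
force: [-0.2, 0.0, 0.7]
grip_width: 1.001
grip_force: 0.0
```

Emit:
{"method": "step_arm", "body": {"commands": "0.5 0 0 0 0 0 0;0.5 0 0 0 0 0 0;0.5 0 0 0 0 0 0;0.5 0 0 0 0 0 0;0.5 0 0 0 0 0 0;0.5 0 0 0 0 0 0;0.5 0 0 0 0 0 0"}}

```text
time_s: 34.62
eef_pos: [450.3, -301.3, 36.0]
ee_rot: [0.001, 0.844, 0.537, 0.0]
force: [-0.5, 2.4, 6.0]
grip_width: 0.714
grip_force: 44.1
```

```bash
python3 - <<'E'
from h import *
go(*slot(3,-7,7),105,.092)
E
```

```text
go [38.91 -1.75 -6.92] [ 0.002  0.001 -0.53 ] q6 -0.37 force [-0.5  2.4  6. ] w 0.71 at jig [-187.6 -311.4] [ 450.3 -301.3   36. ]
```

Emit:
{"method": "step_arm", "body": {"commands": "0.5 0 0 -1 0 0 0;0.5 0 0 -3 0 0 0;0.5 0 0 -6 0 0 0;0.5 4 -1 -8 0 0 -0.05;0.5 8 -1.75 -8 0 0 -0.1;0.5 12 -1.75 -8 0 0 -0.2;0.5 16 -1.75 -8 0 0 -0.3;0.5 20 -1.75 -8 0 0 -0.4;0.5 24 -1.75 -8 0 0 -0.53;0.5 27 -1.75 -8 0 0 -0.53;0.5 30 -1.75 -8 0 0 -0.53;0.5 33 -1.75 -7.5 0 0 -0.53;0.5 36 -1.75 -7 0 0 -0.53;0.5 38.9 -1.75 -7 0 0 -0.53;0.5 38.9 -1.75 -7 0 0 -0.53;0.5 38.9 -1.75 -7 0 0 -0.53;0.5 38.9 -1.75 -6 0 0 -0.53"}}

```text
time_s: 36.03
eef_pos: [599.7, 58.2, 96.6]
ee_rot: [0.001, 0.674, 0.739, 0.001]
force: [-0.2, 0.1, -0.0]
grip_width: 0.711
grip_force: 44.5
```

```bash
python3 - <<'E'
from h import *
go(*slot(3,-7,7),48.2,.092)
E
```

```text
go [ 0.04 -0.05  4.84] [0.003 0.001 0.   ] q6 -0.19 force [-0.2  0.1 -0. ] w 0.71 at jig [-5.8 32.9] [599.7  58.2  96.6]
```

Emit:
{"method": "step_arm", "body": {"commands": "0.5 0 0 1 0 0 0;0.5 0 0 2.2 0 0 0;0.5 0 0 3.4 0 0 0;0.5 0 0 4.1 0 0 0;0.5 0 0 4.5 0 0 0;0.5 0 0 4.7 0 0 0;0.5 0 0 4.7 0 0 0;0.5 -0.2 0 4.7 0 0 0;0.5 -0.4 0 4.7 0 0 0;0.5 -0.5 0 4.7 0 0 0;0.5 -0.5 0 4.7 0 0 0"}}

```text
time_s: 36.95
eef_pos: [599.8, 53.4, 48.0]
ee_rot: [0.0, 0.674, 0.739, 0.0]
force: [0.7, -0.7, 0.3]
grip_width: 0.715
grip_force: 44.7
```

Emit:
{"method": "step_arm", "body": {"commands": "0.5 -0.1 0 0 0 0 0;0.5 -0.2 0 0 0 0 0;0.5 -0.3 0 0 0 0 0;0.5 -0.3 0 0 0 0 0"}}

```text
time_s: 37.28
eef_pos: [599.8, 51.4, 48.1]
ee_rot: [-0.0, 0.674, 0.739, 0.001]
force: [-0.5, 4.7, 2.3]
grip_width: 0.713
grip_force: 44.8
```

Emit:
{"method": "step_arm", "body": {"commands": "0.5 0.03 0.2 -0.02 0 0 0;0.5 0.05 0.4 -0.03 0 0 0;0.5 0.05 0.6 -0.05 0 0 0;0.5 0.05 0.7 -0.05 0 0 0;0.5 0.05 0.7 -0.05 0 0 0"}}

```text
time_s: 37.7
eef_pos: [606.1, 52.0, 48.1]
ee_rot: [-0.001, 0.674, 0.739, -0.001]
force: [-5.9, 2.8, 2.6]
grip_width: 0.713
grip_force: 44.9
```

Emit:
{"method": "step_arm", "body": {"commands": "0.5 0 0.1 0 0 0 0;0.5 0 0.2 0 0 0 0;0.5 0 0.2 0 0 0 0"}}

```text
time_s: 37.95
eef_pos: [606.4, 52.0, 48.2]
ee_rot: [-0.003, 0.674, 0.739, -0.002]
force: [-16.1, -0.6, 11.2]
grip_width: 0.712
grip_force: 45.8
```

Emit:
{"method": "step_arm", "body": {"commands": "0.5 0 -0.12 0 0 0 0;0.5 0 -0.12 0 0 0 0;1 0 -0.12 0 0 0 0;1 0 -0.12 0 0 0 0;1 0 -0.12 0 0 0 0;1 0 -0.12 0 0 0 0;1 0 -0.12 -1 0 0 0;1 0 -0.12 -3 0 0 0;1 0 -0.12 -6 0 0 0;1 0 -0.12 -9 0 0 0;0.3 0 -6 -12 0 0 0;0 0 -10 -14 0 0 0;0 0 -14 -14 0 0 0;0 0 -18 -14 0 0 0;0 0 -22 -14 0 0 0;0 0 -26 -14 0 0 0;0 0 -26 -14 0 0 0;0 0 -26 -14 0 0 0"}}

```text
time_s: 39.45
eef_pos: [347.0, 28.3, 189.1]
ee_rot: [0.0, 0.674, 0.739, 0.0]
force: [0.8, 0.1, 0.7]
grip_width: 0.002
grip_force: 0.0
```

```bash
python3 look2.py; python3 - <<'E'
from h import *
t=capture("top"); s=capture("side")
for n in("top","side"):
    T=trace(n,"stop_face"); print(n,[(round(d["score"],2),np.round(d["rect"])) for d in T[:2]])
    print([(round(d["score"],2),np.round(w2j(*ray(n,d["xy"],25)),1)) for d in spot_point(n,"stop_face")[:2]])
A=[cv2.resize(im[u[1]-45:u[1]+45,u[0]-60:u[0]+60],(400,300),interpolation=2) for n,im in(("top",t),("side",s)) for u in[proj(n,[[*j2w(0,0),40]])[0].astype(int)]]
A[0]=cv2.convertScaleAbs(A[0],alpha=1.7); cv2.imwrite("pics/s7.png",np.hstack(A)[:,:,::-1])
E
```

```text
top [96. 58. 75.] [604.89, 52.01, 0.08] 0.066 jig [-1.2 26.2]
top [73. 62. 92.] [609.44, 4.19, 0.08] 0.055 jig [ -1.1 -21.8]
top [50. 85. 76.] [613.73, -43.34, 0.08] 0.08 jig [ -1.2 -69.5]
top [69. 91. 85.] [619.05, -92.88, 0.1] 0.057 jig [  -0.4 -119.3]
top [76. 76. 78.] [715.34, 142.98, -0.62] 0.49  
side [ 93. 145. 123.] [621.96, -79.23, 0.12] 0.201 jig [   3.7 -106. ]
side [ 62. 122. 111.] [616.9, -11.49, -0.08] 0.447 jig [  4.9 -38.1]
side [117.  84. 138.] [610.58, 41.88, -0.02] 0.511 jig [ 3.5 15.6]
side [164.  79. 129.] [606.61, 87.08, -0.04] 0.51 jig [ 3.7 61. ]
jig (array([6.07977891e+02, 2.47421144e+01, 9.44949760e-02]), np.float64(0.3086988514572736))
go [6.4  8.86 3.87] [0.001 0.    0.092] q6 -0.35 force [ 0.5 -0.1 -0.3] w -0.0 at jig [-256.6   25.8] [350.7  28.1 188.6]
top [(0.6, array([258., 199.,  30.,  43.])), (0.43, array([303., 199., 129.,  58.]))]
[(0.85, array([ 7.5, 99.7]))]
side [(0.8, array([313., 178.,  30.,  34.]))]
[(0.63, array([-2.6, 92.6])), (0.34, array([ 55. , 207.6]))]
```

View pics/s7.png

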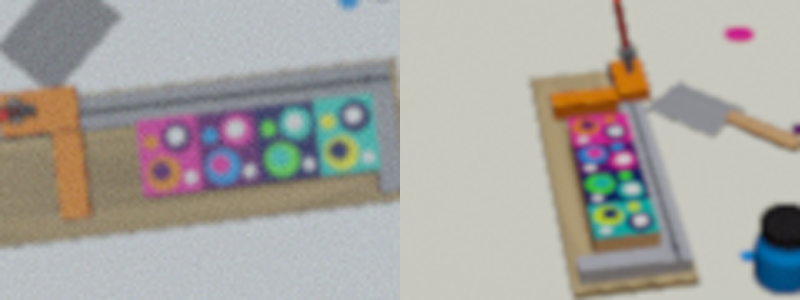

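```bash
python3 - <<'E'
from h import *
go(*j2w(-15,145),37,.092)
E
```

```text
go [11.9  24.23 15.12] [-0. -0.  0.] q6 -0.35 force [ 0.2 -0.1 -1.1] w -0.0 at jig [-257.3   26. ] [349.9  28.2 188.3]
```

Emit:
{"method": "step_arm", "body": {"commands": "0 2 4 2 0 0 0;0 4 8 3 0 0 0;0 6 12 3 0 0 0;0 8 16 3 0 0 0;0 10 20 3 0 0 0;0 11.9 24 3 0 0 0;0 11.9 24.2 5 0 0 0;0 11.9 24.2 8 0 0 0;0 11.9 24.2 11 0 0 0;0 11.9 24.2 13.5 0 0 0;0 11.9 24.2 15 0 0 0;0 11.9 24.2 15 0 0 0;0 11.9 24.2 15 0 0 0"}}

```text
time_s: 41.08
eef_pos: [579.7, 168.9, 38.1]
ee_rot: [-0.0, 0.674, 0.739, -0.0]
force: [-1.6, 0.2, -0.8]
grip_width: -0.001
grip_force: 0.0
```

Emit:
{"method": "step_arm", "body": {"commands": "0 -0.5 0 0 0 0 0;0 -1 0 0 0 0 0;0 -1.5 0 0 0 0 0;0 -2 0 0 0 0 0;0 -2.5 0 0 0 0 0;0 -3 0 0 0 0 0;0 -3.5 0 0 0 0 0;0 -4 0 0 0 0 0;0 -4.5 0 0 0 0 0;0 -4.8 0 0 0 0 0;0 -5 0 0 0 0 0"}}

```text
time_s: 42.0
eef_pos: [584.7, 118.6, 38.5]
ee_rot: [0.0, 0.674, 0.739, 0.0]
force: [0.6, 4.1, 3.9]
grip_width: -0.001
grip_force: 2.0
```

```bash
python3 - <<'E'
from h import *
go(*j2w(-15,85.5),37,.092)
E
```

```text
go [-0.89  0.02  0.15] [ 0.001  0.    -0.   ] q6 -0.09 force [0.6 4.1 3.9] w -0.0 at jig [-15.2  94.4] [584.7 118.6  38.5]
```

Emit:
{"method": "step_arm", "body": {"commands": "0 -0.3 0 0 0 0 0;0 -0.5 0 0 0 0 0;0 -0.6 0 0 0 0 0;0 -0.7 0 0 0 0 0;0 -0.7 0 0 0 0 0"}}

```text
time_s: 42.42
eef_pos: [585.1, 111.9, 38.3]
ee_rot: [0.0, 0.674, 0.739, -0.0]
force: [0.8, 2.6, 0.7]
grip_width: -0.0
grip_force: 1.0
```

Emit:
{"method": "step_arm", "body": {"commands": "0 -0.1 0 0 0 0 0;0 -0.2 0 0 0 0 0;0 -0.2 0 0 0 0 0;0 -0.2 0 0 0 0 0"}}

```text
time_s: 42.75
eef_pos: [585.2, 110.1, 38.3]
ee_rot: [-0.0, 0.674, 0.739, -0.0]
force: [2.4, 3.3, 0.3]
grip_width: -0.001
grip_force: 1.4
```

Emit:
{"method": "step_arm", "body": {"commands": "0 -0.1 0 0 0 0 0;0 -0.2 0 0 0 0 0;0 -0.2 0 0 0 0 0;0 -0.2 0 0 0 0 0"}}

```text
time_s: 43.08
eef_pos: [585.3, 108.7, 38.3]
ee_rot: [-0.0, 0.674, 0.739, 0.0]
force: [1.1, 6.1, 0.5]
grip_width: -0.004
grip_force: 3.5
```

Contact with the row starting; keep pressing gently to close the gaps.

Emit:
{"method": "step_arm", "body": {"commands": "0 -0.1 0 0 0 0 0;0 -0.2 0 0 0 0 0;0 -0.2 0 0 0 0 0;0 -0.2 0 0 0 0 0"}}

```text
time_s: 43.42
eef_pos: [585.3, 108.5, 38.3]
ee_rot: [-0.001, 0.674, 0.739, 0.001]
force: [1.8, 17.0, 0.1]
grip_width: 0.002
grip_force: 8.7
```

Emit:
{"method": "step_arm", "body": {"commands": "0 -0.1 0 0 0 0 0;0 -0.2 0 0 0 0 0;0 -0.2 0 0 0 0 0;0 -0.2 0 0 0 0 0"}}

```text
time_s: 43.75
eef_pos: [585.2, 108.4, 38.3]
ee_rot: [-0.002, 0.674, 0.739, 0.002]
force: [1.9, 28.2, 0.9]
grip_width: 0.001
grip_force: 13.9
```

Emit:
{"method": "step_arm", "body": {"commands": "0 0.3 0 0 0 0 0;0 0.8 0 0 0 0 0;0 0.8 0 -2 0 0 0;0 0.8 0 -5 0 0 0;0 0.8 0 -8 0 0 0;0 0.8 0 -11 0 0 0;0 0.8 0 -14 0 0 0;0 0.8 0 -16 0 0 0;0 0.8 0 -16 0 0 0;0 0.8 -10 -16 0 0 0;0 0.8 -20 -16 0 0 0;0 0.8 -20 -16 0 0 0;0 0.8 -20 -16 0 0 0;0 0.8 -20 -16 0 0 0;0 0.8 -20 -16 0 0 0"}}

```text
time_s: 45.0
eef_pos: [380.3, 93.6, 197.1]
ee_rot: [-0.002, 0.674, 0.739, -0.002]
force: [0.7, -0.3, -0.5]
grip_width: 0.001
grip_force: 0.0
```

```bash
python3 look2.py | grep top; python3 - <<'E'
from h import *
t=capture("top"); s=capture("side")
for n in("top","side"):
    print([(round(d["score"],2),np.round(w2j(*ray(n,d["xy"],25)),1)) for d in spot_point(n,"stop_face")[:2]],[(round(d["score"],2),np.round(w2j(*ray(n,d["xy"],62)),1)) for d in spot_point(n,"lever_hinge")[:2]])
A=[cv2.resize(im[u[1]-36:u[1]+36,u[0]-48:u[0]+48],(400,300),interpolation=2) for n,im in(("top",t),("side",s)) for u in[proj(n,[[*j2w(0,0),40]])[0].astype(int)]]
A[0]=cv2.convertScaleAbs(A[0],alpha=1.7); cv2.imwrite("pics/s8.png",np.hstack(A)[:,:,::-1])
go(*j2w(76,97),200,.092)
E
```

```text
top [50. 85. 76.] [613.05, -44.63, 0.04] 0.141 jig [ -2.  -70.7]
top [77. 59. 89.] [609.82, 4.52, 0.08] 0.074 jig [ -0.7 -21.5]
top [96. 60. 71.] [604.04, 52.53, 0.12] 0.056 jig [-2.  26.8]
top [94. 55. 80.] [609.81, 182.28, 0.16] 0.877 jig [ 15.7 155.5]
top [69. 91. 82.] [619.68, -90.94, -0.02] 0.108 jig [   0.4 -117.5]
[(0.91, array([-0.3, 53.4])), (0.66, array([ 139.3, -165.7]))] [(0.64, array([ 53.3, 100.2]))]
[(0.69, array([-9.2, 42.2]))] [(0.47, array([47.2, 97.1]))]
go [ 0.91 29.12 -0.19] [-0. -0.  0.] q6 -0.15 force [ 0.   0.8 -0.5] w 0.0 at jig [-215.2   87.9] [386.1  93.8 198.2]
```

View pics/s8.png

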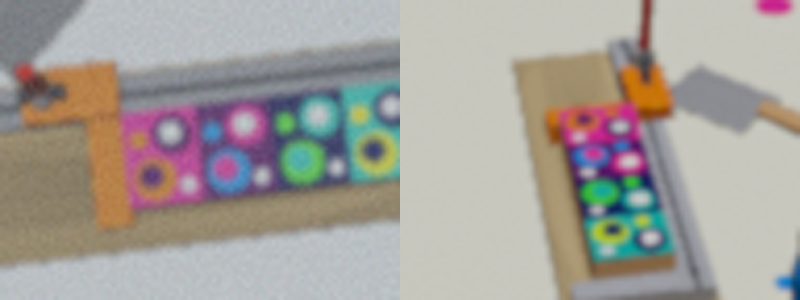

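Emit:
{"method": "step_arm", "body": {"commands": "0 0.9 4 0 0 0 0;0 0.9 8 0 0 0 0;0 0.9 12 0 0 0 0;0 0.9 16 0 0 0 0;0 0.9 20 0 0 0 0;0 0.9 24 0 0 0 0;0 0.9 27 0 0 0 0;0 0.9 29.7 0 0 0 0;0 0.9 29.7 0 0 0 0;0 0.9 29.7 0 0 0 0;0 0.9 29.7 3 0 0 0;0 0.9 29.7 6 0 0 0;0 0.9 29.7 7 0 0 0;0 0.9 29.7 7 0 0 0;0 0.9 29.7 7 0 0 0"}}

```text
time_s: 46.8
eef_pos: [680.8, 130.0, 129.7]
ee_rot: [0.0, 0.674, 0.739, 0.0]
force: [0.2, -0.5, 0.1]
grip_width: 0.001
grip_force: 0.0
```

```bash
python3 - <<'E'
from h import *
go(*j2w(15,97.5),129,.092)
t=capture("top");s=capture("side"); u=proj("side",[[*j2w(48,97),110]])[0].astype(int)
cv2.imwrite("pics/s9.png",cv2.resize(s[u[1]-40:u[1]+50,u[0]-60:u[0]+60][:,:,::-1],None,fx=5,fy=5,interpolation=2))
E
```

```text
go [ 0.05 -6.65  0.07] [0.001 0.    0.   ] q6 -0.07 force [ 0.2 -0.5  0.1] w 0.0 at jig [81.5 97. ] [680.8 130.  129.7]
```

View pics/s9.png

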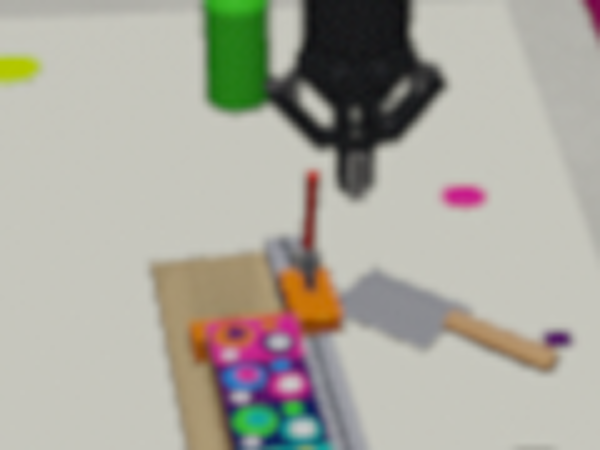

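Emit:
{"method": "step_arm", "body": {"commands": "0 0 -0.8 0 0 0 0;0 0 -1.4 0 0 0 0;0 0 -2 0 0 0 0;0 0 -2.6 0 0 0 0;0 0 -3.2 0 0 0 0;0 0 -3.8 0 0 0 0;0 0 -4.4 0 0 0 0;0 0 -5 0 0 0 0;0 0 -5.6 0 0 0 0;0 0 -6.2 0 0 0 0;0 0 -6.6 0.3 0 0 0;0 0 -7 0.8 0 0 0;0 0 -7.2 1.4 0 0 0;0 0 -7.4 2 0 0 0;0 0 -7.5 2.6 0 0 0;0 0 -7.5 3.2 0 0 0;0 0 -7.5 3.7 0 0 0;0 0 -7.5 3.7 0 0 0"}}

```text
time_s: 48.4
eef_pos: [605.6, 123.1, 89.8]
ee_rot: [-0.001, 0.674, 0.739, -0.001]
force: [0.2, 0.5, -0.1]
grip_width: 0.0
grip_force: 0.0
```

Emit:
{"method": "step_arm", "body": {"commands": "0 0 0 0.3 0 0 0;0 0 0 0.5 0 0 0;0 0 0 0.7 0 0 0;0 0 0 0.7 0 0 0"}}

```text
time_s: 48.73
eef_pos: [606.1, 123.1, 84.2]
ee_rot: [0.0, 0.674, 0.739, 0.0]
force: [-0.1, 0.7, 0.5]
grip_width: 0.001
grip_force: 0.0
```

```bash
python3 - <<'E'
from h import *
go(*j2w(5,97.5),84,.092)
t=capture("top");s=capture("side"); u=proj("side",[[*j2w(20,97),70]])[0].astype(int)
cv2.imwrite("pics/s10.png",cv2.resize(s[u[1]-35:u[1]+35,u[0]-50:u[0]+50][:,:,::-1],None,fx=6,fy=6,interpolation=2))
E
```

```text
go [ 0.06 -0.16  0.02] [ 0.  0. -0.] q6 -0.08 force [-0.1  0.7  0.5] w 0.0 at jig [ 6.6 96.9] [606.1 123.1  84.2]
```

View pics/s10.png

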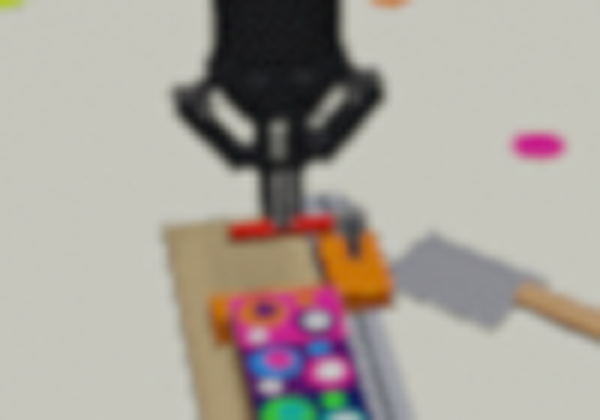

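Emit:
{"method": "step_arm", "body": {"commands": "0 0 -0.5 0.1 0 0 0;0 0 -0.8 0.2 0 0 0;0 0 -0.8 0.3 0 0 0;0 0 -0.8 0.3 0 0 0"}}

```text
time_s: 49.17
eef_pos: [599.6, 122.4, 83.7]
ee_rot: [0.002, 0.674, 0.739, 0.002]
force: [1.7, -0.2, 11.8]
grip_width: -0.002
grip_force: 5.7
```

Emit:
{"method": "step_arm", "body": {"commands": "0 0 0 0.1 0 0 0;0 0 0 0.2 0 0 0;0 0 0 0.2 0 0 0;0 0 0 0.2 0 0 0"}}

```text
time_s: 49.5
eef_pos: [599.8, 122.4, 83.4]
ee_rot: [0.002, 0.674, 0.739, 0.002]
force: [-4.4, -0.4, 24.6]
grip_width: 0.001
grip_force: 12.2
```

Lever is on its down stop. Retreat and verify before handing in.

Emit:
{"method": "step_arm", "body": {"commands": "0 0 0 -0.5 0 0 0;0 0 0 -2 0 0 0;0 0 0 -5 0 0 0;0 0 0 -8 0 0 0;0 0 0 -10 0 0 0;0 0 -5 -11 0 0 0;0 0 -10 -11 0 0 0;0 0 -15 -11 0 0 0;0 0 -20 -11 0 0 0;0 0 -22 -11 0 0 0;0 0 -22 -11 0 0 0;0 0 -22 -11 0 0 0;0 0 -22 -11 0 0 0"}}

```text
time_s: 50.58
eef_pos: [379.2, 102.2, 189.8]
ee_rot: [0.001, 0.674, 0.739, 0.001]
force: [0.5, 0.1, -0.2]
grip_width: -0.001
grip_force: 0.0
```

```bash
python3 look2.py | grep top; python3 - <<'E'
from h import *
t=capture("top"); s=capture("side")
A=[cv2.resize(im[u[1]-36:u[1]+36,u[0]-48:u[0]+48],(400,300),interpolation=2) for n,im in(("top",t),("side",s)) for u in[proj(n,[[*j2w(0,-10),40]])[0].astype(int)]]
A[0]=cv2.convertScaleAbs(A[0],alpha=1.7); cv2.imwrite("pics/s11.png",np.hstack(A)[:,:,::-1])
E
```

```text
top [77. 59. 89.] [609.6, 4.63, 0.09] 0.048 jig [ -0.9 -21.4]
top [69. 90. 82.] [619.17, -92.01, 0.06] 0.131 jig [  -0.2 -118.5]
top [96. 59. 71.] [604.92, 52.74, 0.11] 0.058 jig [-1.1 27. ]
top [91. 60. 52.] [615.61, 129.25, 0.72] 0.732 jig [ 16.6 102.2]
top [51. 83. 75.] [613.63, -43.91, 0.11] 0.144 jig [ -1.3 -70.1]
top [92. 54. 81.] [607.14, 179.85, 6.52] 0.878 jig [ 12.8 153.3]
```

View pics/s11.png

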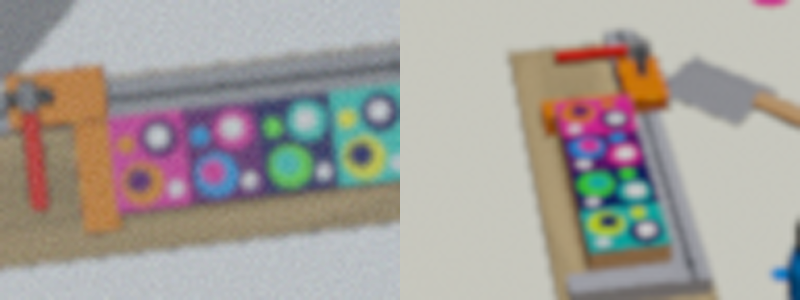

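```bash
python3 -c "
from rig import *
print(finish_job())"
```

```text
the job is handed in; nothing more can be done
None
```

The job is handed in at about 51 s: all four panels are in one row against the end and back fences, painted side up, the stop is snug against the last one and the lever is pressed fully down. The last pictures show this, but no verdict came back.

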